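# Refit the sprung idler roller of a barrel polisher

### The arm

A 6-joint arm with a two-finger parallel gripper is mounted at the origin on the work surface. World frame = base frame: x ahead of the robot, y to its left, z up, the work surface at z = 0. Lengths are in mm, angles in rad, forces in N, time in s.
With the tool pointing down it reaches from about 275 to 750 mm from the base axis. Payload 10.2 kg.
Tool frame: the origin (TCP) lies at the very end of the fingers, on their centre line; the grasp point (between the pads) lies 19 mm behind it; z points along the fingers, y is the line along which they close (so a half turn about z gives the same grasp; the last joint's range is limited). The gripper opens to 88 mm and grips with 3 to 60 N. Pads are 18 mm wide; open, the fingers measure 123 mm over their backs; the gripper's body (75 mm by 187 mm) begins 45 mm behind the grasp point.
Start: joints at [-1.363, 0.313, 1.498, -0, 1.331, -0.223], TCP at [219.227, -477.043, 203.22] pointing down, gripper open.
Joint ranges: [-2.94, 2.94], [-0.97, 2.17], [0.19, 2.56], [-1.23, 4.37], [0.02, 3.11], [-2.88, 2.88]. Speed limits (rad/s): [2.39, 2.39, 3.01, 3.14, 3.14, 3.14].

### API

Orientations are given as [roll, pitch, yaw] about the fixed x, y, z axes, in that order (R = Rz(yaw) Ry(pitch) Rx(roll)).
In Python, from bench import ctrl, vision gives the robot as it stands.
- The arm moves only by the shell command python3 -m inch 'ROWS' [FORCE]. ROWS is a JSON object of lists of equal length, an entry for each row: "xyz": the shift along the tool's x, y, z as a fraction of full scale, a list of three; "twist": the turn, a rotation vector about the tool's x, y, z as a fraction of full scale, a list of three; "claw": the closure in counts, from 0 (fully open) to 255 (shut). A call has exactly 10 rows; each row is the pose to reach, as a shift and turn from the pose commanded when the call began, along the tool's axes at that moment; what a row does not reach only later rows make up. Full scale, the value 1, is 200 mm for a shift and 90 degrees for a turn. A row lasts 1/10 s, in which the tool goes at most 50 mm and 8.59 degrees, less where a joint would pass 70% of its speed; a pose out of reach is approached as far as the arm can. A call with a number of a shift or a turn outside -1 to 1 is refused whole. A call with a gripper value outside its range is refused whole. The fingers move at their own pace and stop on an object; FORCE is the grip in N (left out, the last holds). Time passes only in rows, so rows that repeat a pose let the fingers close, or fill a call up. It gives the time, the measured TCP pose, the force, the opening and the grip force at its end, in the units of the state.
- ctrl.get_obs(): the state, without advancing time (a new reading comes with each control period).
- vision.camera(name): name is "scene" or "top" or "wrist"; returns a dict with "pixels" (420x560x3 uint8, red, green, blue), "depth" (420x560 float32, mm along the optical axis (not along the pixel's ray), 0 where there is no reading), "vertical_fov" (degrees; the focal length in pixels is half the picture's height over the tangent of half this angle, whatever the lens; pixels are square), "cx", "cy" (the principal point, pixels), "position" and "attitude" of the camera in the world; the wrist camera has in their place "T_tool_cam" (4x4, takes a point from camera to tool coordinates, whose origin is the TCP and whose axes are the flange's). Camera axes: x right, y up, looking along -z (the intrinsics and any distortion apply to the point x, -y, -z); pixel columns grow to the right and rows downward; lengths in mm; the calibration is good to about 2 mm. A picture is of the moment at which its call begins: read the wrist's pose just before it.
- ctrl.close_job(): hands the job in; it is judged then, once.
Trained networks look in the newest picture that a camera, given by its name, has taken for a name from the list of things; names that differ only in an ending like _2 or _b are one class to them, and where a whole thing is asked for, a point or a joint stands for the part that bears it (a point fixed in the world has none). Each returns a list of dicts, best first, with "confidence" (0 to 1); they miss things now and then, are a little off and sometimes report something else, mostly with a low value. They report only what shows in the picture. A call takes as long as a camera call. They do not tell look-alikes from the thing itself.
- vision.spot_in(camera, label): "box" ([left, top, right, bottom] in pixels, round what is visible of it).
The state is a dict: "clock": time; "q": joint angles; "qd": joint speeds; "joint_efforts": joint torques, N m; "tcp_pos": TCP position; "eef_rot": TCP orientation; "wrist_force": force on the tool from outside, world axes, zero at the start; "moment": the same for the moment, N m; "grip_width": finger opening in mm; "gripper_force": force on a finger pad.
Only numpy, scipy, OpenCV 4.12 (cv2) and the standard library are available. Lean on these libraries where they do the work, as an engineer would, in place of code of your own. Each camera call takes 0.05 s, during which the arm holds its last target. There are 200 camera calls.

### The job

Put the idler roller back in the barrel polisher: lift it off its wooden rest, find one bush with the sprung pin, press the spring in until the roller passes between the two bearing blocks, and let it out so that both pins sit fully home in the two empty bushes (either way round), then let go. Work by feel: the blocks are soft nylon, so never push against the machine with much more than the spring itself needs (25 N at the very most), do not drop the roller on the bench, and leave everything else where it is.

Things in the scene. Friction and masses are not known exactly. Their poses are not given: they have to be found in the camera images.
- machine: Barrel polisher, fixed: teal chassis 176 x 196 mm, top 44 mm above the bench, an upright sheet cheek at each end (150 mm long, top 96 mm above the bench), two bearing blocks inside each cheek, their faces 164 mm from those of the other cheek. Origin: underside centre; y from cheek to cheek, z up. The driven roller (24 mm) is fitted at x = 45 mm, height 80 mm; the idler's place at x = -25 mm is empty.
- bush_a (a point): Middle of the slot in the +y cheek where the idler's white bearing block is clamped, on the block's face, 80 mm above the bench, machine's axes. The block (36 mm wide in x, 28 mm high) holds the bush: a black-rimmed blind hole along +y, 9 mm in diameter, 8 mm deep. Its height is true, but the block is clamped by hand up to 5 mm to either side (x) of this point, each cheek on its own: look or feel for the hole.
- bush_b (a point): Middle of the slot in the -y cheek where the idler's white bearing block is clamped, on the block's face, 80 mm above the bench, machine's axes. The block (36 mm wide in x, 28 mm high) holds the bush: a black-rimmed blind hole along -y, 9 mm in diameter, 8 mm deep. Its height is true, but the block is clamped by hand up to 5 mm to either side (x) of this point, each cheek on its own: look or feel for the hole.
- rest: Wooden V-rest, fixed: board 70 x 150 x 12 mm with two V supports (14 mm wide, 46 mm high) at y = -50 and +50 mm that carry the roller, its axis along the rest's y. Origin: centre of its underside.
- roller_mid (a point): Idler roller (0.2 to 0.35 kg): black rubber sleeve 24 mm in diameter, 150 mm long over its steel end faces, free to be gripped between the V supports. This point is the middle of the sleeve on its axis, 46 mm above the bench while on the rest; y runs along the axis towards the sprung pin.
- sprung_tip (a point): End of the sprung brass pin: 7 mm in diameter, flat with a 1 mm chamfer, standing 22 mm out of the sleeve when free (tip at y = +97 mm from the roller's middle). It slides straight into the sleeve by 12.5 mm at most, where it stops hard; 2.3 N start it and each mm adds 0.75 N (11.6 N at the stop). Axes as the roller's.
- plain_tip (a point): End of the fixed steel pin: 7 mm in diameter, flat with a 1 mm chamfer, 9 mm long (tip at y = -84 mm from the roller's middle). Fitted, it touches the bottom of its bush and the spring stays pressed in by 1 mm; it is out of its bush once the roller is 8 mm nearer the sprung side, the spring pressed in by 9 mm. Axes as the roller's.
- barrel: Bystander, not to be moved: the polisher's black barrel, 112 mm diameter, 134 mm high, standing behind the machine. Origin: its underside.
- barrel_lid: Bystander, not to be moved: spare barrel lid, flat disc of 94 mm with a brass knob, 25 mm high. Origin: its underside.
- oiler: Bystander, not to be moved: green oil bottle, 36 mm diameter, 90 mm high. Origin: its underside.
- screwdriver: Bystander, not to be moved: red-handled screwdriver, 190 mm, lying along its x. Origin: its underside.
- pliers: Bystander, not to be moved: blue-handled pliers, 130 mm long. Origin: its underside.
- mallet: Bystander, not to be moved: brass-headed mallet, 240 mm, lying along its x. Origin: its underside.
- shot_jar: Bystander, not to be moved: amber jar of polishing shot, 68 mm diameter, 85 mm high. Origin: its underside.
- dish: Bystander, not to be moved: white ceramic dish, 84 mm diameter, 36 mm high. Origin: its underside.
Not all that is in view belongs to the job. What is meant by the part that bears roller_mid is not white, and is the larger of those in its own colour.

How it is judged:
By the outcome, as a careful person would: the job done as asked, in the order asked, and still so for the second after the job is handed in, with the robot touching nothing.
It also fails if it takes over 72 s, if anything falls off the work surface, if the arm or the gripper's body presses on something with over 40 N, if the wrist force passes 120 N, or if a joint passes its speed limit or range.

## Working session

There is one attempt and no reset: what is moved stays moved. The work goes in short steps, Python scripts to look and compute and a shell command to move; the robot and the scene stay as the last step left them, time stands still between calls to the robot, and variables do not carry over. Pictures are saved under pics/ and viewed, at most 10 in all, crops included, and the job is handed in when it is done.

```bash
ls; mkdir -p pics
cat > h.py <<'E'
import numpy as np, cv2
from scipy.spatial.transform import Rotation as R
from bench import ctrl, vision
def att(a):
    a=np.array(a,float)
    if a.shape==(3,3): return a
    if a.size==3: return R.from_euler('xyz',a).as_matrix()
    return R.from_quat(a).as_matrix()
def cam(n):
    o=ctrl.get_obs(); c=vision.camera(n)
    if 'T_tool_cam' in c:
        T=np.eye(4);T[:3,:3]=R.from_euler('xyz',o['eef_rot']).as_matrix();T[:3,3]=o['tcp_pos']
        c['M']=T@np.array(c['T_tool_cam'])
    else:
        M=np.eye(4);M[:3,:3]=att(c['attitude']);M[:3,3]=c['position'];c['M']=M
    c['f']=c['pixels'].shape[0]/2/np.tan(np.radians(c['vertical_fov']/2))
    return c
def save(c,n,box=None,s=1):
    im=c['pixels'][:,:,::-1]
    if box: im=im[box[1]:box[3],box[0]:box[2]]
    cv2.imwrite('pics/'+n,cv2.resize(im,None,fx=s,fy=s,interpolation=cv2.INTER_CUBIC))
def world(c,u,v,d=None):
    if d is None: d=c['depth'][int(round(v)),int(round(u))]
    p=np.array([(u-c['cx'])/c['f']*d,-(v-c['cy'])/c['f']*d,-d,1]); return (c['M']@p)[:3]
def atz(c,u,v,z):
    a=world(c,u,v,1.);o=c['M'][:3,3];k=(z-o[2])/(a[2]-o[2]);return o+k*(a-o)
def proj(c,P):
    p=np.linalg.inv(c['M'])@np.append(P,1);return c['cx']+c['f']*p[0]/-p[2],c['cy']-c['f']*p[1]/-p[2]
E
python3 - <<'E'
from h import *
for n in ['top','scene']:
    c=cam(n);save(c,n+'.png',s=1.4)
    print(n,{k:v for k,v in c.items() if k not in('pixels','depth','M')})
    for l in ['machine','rest','roller_mid','sprung_tip','plain_tip','bush_a']:
        print(l,[(np.round(d['confidence'],2),np.round(d['box'])) for d in vision.spot_in(n,l)][:4])
print(ctrl.get_obs())
E
```

```text
pics
top {'vertical_fov': 42.80674136271595, 'cx': 277.45728341759497, 'cy': 215.3842692499905, 'position': array([3.83351432e+02, 1.88216948e-01, 1.97120827e+03]), 'attitude': array([ 0.09601874,  0.00416036, -1.58404661]), 'f': np.float64(535.7640613816787)}
machine [(np.float64(0.81), array([174., 190., 239., 241.]))]
rest [(np.float64(0.95), array([304., 199., 344., 222.]))]
roller_mid [(np.float64(0.75), array([357., 148., 379., 186.])), (np.float64(0.71), array([355., 221., 390., 233.])), (np.float64(0.56), array([304., 205., 346., 213.]))]
sprung_tip [(np.float64(0.39), array([177., 187., 243., 239.]))]
plain_tip [(np.float64(0.86), array([303., 203., 346., 214.])), (np.float64(0.53), array([358., 146., 381., 184.]))]
bush_a [(np.float64(0.93), array([178., 187., 240., 240.]))]
scene {'vertical_fov': 48.856732465100265, 'cx': 276.0559144933538, 'cy': 201.98031650031072, 'position': array([1055.48648266, -533.52036901, 1171.46194716]), 'attitude': array([ 0.57805415, -0.00264185,  0.76721218]), 'f': np.float64(462.3338683178217)}
machine [(np.float64(0.84), array([296., 120., 3
[... 546 characters left out ...]
ck': 0.7, 'q': array([-1.36339136e+00,  3.12862062e-01,  1.49769885e+00, -2.18523056e-05,
        1.33102650e+00, -2.23365113e-01]), 'qd': array([-3.89906129e-04,  8.10169837e-04, -9.10419845e-05,  9.30356077e-05,
       -6.09822479e-04,  2.38468228e-04]), 'joint_efforts': array([-4.53024131e-04, -4.02054477e+01, -2.52395493e+01,  6.94664125e-02,
        3.19162512e-02, -5.97540108e-06]), 'tcp_pos': array([ 219.22402487, -477.03573242,  203.24003353]), 'eef_rot': array([3.14159224e+00, 2.18621485e-05, 4.30775266e-01]), 'wrist_force': array([ 1.08565493, -0.13574722,  0.11899564]), 'moment': array([-0.04521511,  0.01761612, -0.00656756]), 'gripper_force': 0.0, 'grip_width': 87.80822089496459}
```

View pics/top.png

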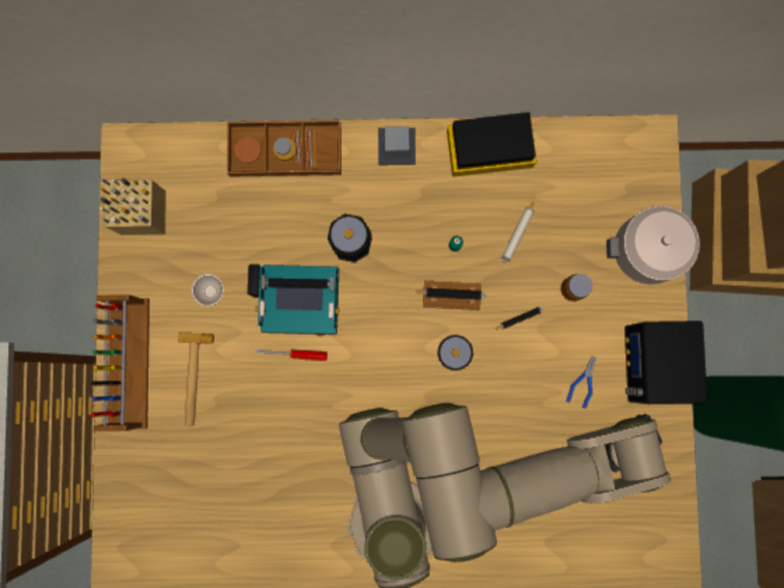

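View pics/scene.png

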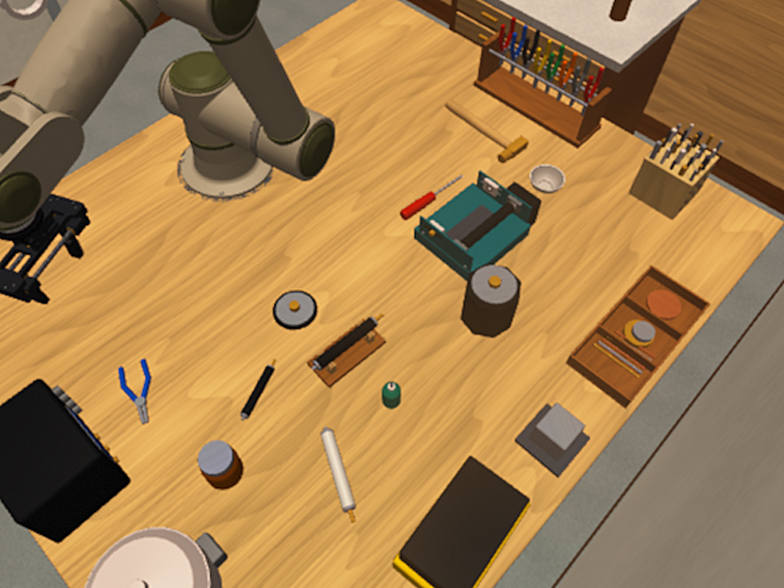

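Top view (1.4× picture): lookalikes for the roller are the black roller on the rest (455,294), a small loose black roller (518,318) and a white roller (518,232). By the description (not white, larger of the black) it is the one on the rest, with its brass pin to the left (+y). The machine is at (298,299), with its driven roller on the far side (+x) and white blocks at (265,311) and (332,310).

Run:
```python
from h import *
c=cam('top')
P=lambda u,v,z:np.round(atz(c,u/1.4,v/1.4,z),0)
print('rest brass',P(417,292,46),'other',P(488,295,46))
print('chassis corners',[P(a,b,44) for a,b in[(262,333),(338,332),(340,268),(261,265)]])
print('blocks',P(332,310,94),P(265,311,94))
o=ctrl.get_obs()
Rt=R.from_euler('xyz',o['eef_rot']).as_matrix()
print('Ttc',np.round(vision.camera('wrist')['T_tool_cam'],3))
g=P(452,294,46); print(g)
tgt=np.array([g[0]-60,g[1],260]); print('shift tool',(Rt.T@(tgt-o['tcp_pos']))/200)
```

```text
rest brass [593. -68.  46.] other [ 582. -251.   46.]
chassis corners [array([492., 332.,  44.]), array([492., 137.,  44.]), array([658., 130.,  44.]), array([669., 335.,  44.])]
blocks [545. 148.  94.] [545. 316.  94.]
Ttc [[ 0.00000e+00  9.65000e-01  2.62000e-01  6.82940e+01]
 [ 1.00000e+00  0.00000e+00 -1.00000e-03  5.35000e-01]
 [-1.00000e-03  2.62000e-01 -9.65000e-01 -1.81474e+02]
 [ 0.00000e+00  0.00000e+00  0.00000e+00  1.00000e+00]]
[ 586. -159.   46.]
shift tool [ 2.05777809 -0.80440963 -0.28385915]
```

```bash
python3 -m inch '{"xyz":[[0.2,-0.1,-0.02],[0.4,-0.2,-0.05],[0.6,-0.3,-0.08],[0.8,-0.4,-0.1],[1,-0.5,-0.1],[1,-0.5,-0.1],[1,-0.5,-0.1],[1,-0.5,-0.1],[1,-0.5,-0.1],[1,-0.5,-0.1]],"twist":[[0,0,-0.08],[0,0,-0.16],[0,0,-0.24],[0,0,-0.32],[0,0,-0.4],[0,0,-0.48],[0,0,-0.56],[0,0,-0.64],[0,0,-0.7],[0,0,-0.726]],"claw":[0,0,0,0,0,0,0,0,0,0]}'
```

```text
clock: 1.8
tcp_pos: [359.2, -302.6, 223.3]
eef_rot: [3.142, 0.0, 1.574]
wrist_force: [0.7, -0.2, -0.2]
grip_width: 88.1
gripper_force: 0.0
```

```bash
python3 -m inch '{"xyz":[[0.15,0.15,-0.1],[0.3,0.3,-0.18],[0.45,0.45,-0.18],[0.6,0.6,-0.18],[0.75,0.75,-0.18],[0.87,0.9,-0.18],[0.87,1,-0.18],[0.87,1,-0.18],[0.87,1,-0.18],[0.87,1,-0.18]],"twist":[[0,0,0],[0,0,0],[0,0,0],[0,0,0],[0,0,0],[0,0,0],[0,0,0],[0,0,0],[0,0,0],[0,0,0]],"claw":[0,0,0,0,0,0,0,0,0,0]}'
python3 - <<'E'
from h import *
c=cam('wrist');save(c,'w1.png',s=1.2);print(c['f'],c['cx'],c['cy'],c['M'])
for l in ['rest','roller_mid','sprung_tip','plain_tip']:
    print(l,[(np.round(d['confidence'],2),np.round(d['box'])) for d in vision.spot_in('wrist',l)][:3])
E
```

```text
clock: 2.8
tcp_pos: [558.3, -129.1, 259.4]
eef_rot: [-3.141, 0.0, 1.57]
wrist_force: [0.2, 0.3, 0.4]
grip_width: 88.0
gripper_force: 0.0
347.3103026581766 283.3632651427995 210.2264658911134 [[ 9.99999757e-01  3.09305962e-04  6.24189391e-04  5.59770655e+02]
 [-4.62454236e-04  9.64858680e-01  2.62768934e-01 -6.20134658e+01]
 [-5.20978554e-04 -2.62769159e-01  9.64858589e-01  4.40867438e+02]
 [ 0.00000000e+00  0.00000000e+00  0.00000000e+00  1.00000000e+00]]
rest [(np.float64(0.69), array([275., 136., 339., 252.])), (np.float64(0.68), array([396., 188., 438., 226.]))]
roller_mid [(np.float64(0.94), array([239., 275., 283., 357.])), (np.float64(0.62), array([293., 117., 323., 272.])), (np.float64(0.53), array([363., 292., 387., 302.]))]
sprung_tip [(np.float64(0.68), array([275., 135., 338., 250.])), (np.float64(0.66), array([311., 116., 316., 137.])), (np.float64(0.54), array([237., 277., 244., 286.]))]
plain_tip [(np.float64(0.96), array([238., 273., 280., 355.])), (np.float64(0.7), array([364., 292., 389., 308.])), (np.float64(0.64), array([289., 119., 324., 272.]))]
```

View pics/w1.png

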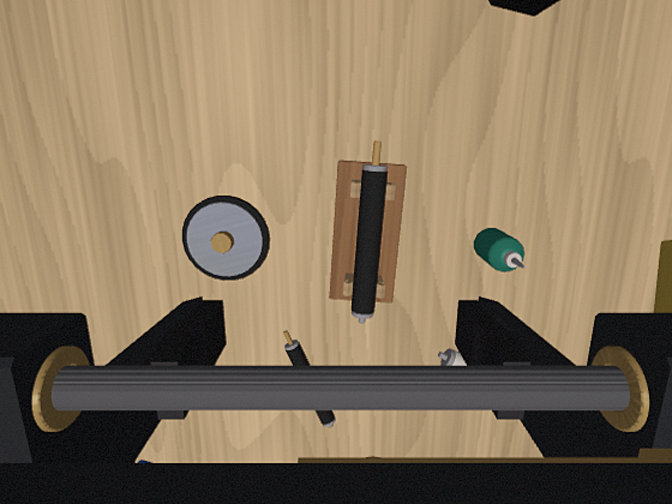

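Run:
```python
from h import *
c=cam('wrist')
g=c['pixels'].astype(int);
for v in range(115,275,6):
    d=c['depth'][v,270:350]; row=g[v,270:350]
    # height map
    W=np.array([world(c,u,v)[[0,1,2]] for u in range(270,350)])
    m=(W[:,2]>50)
    if m.any(): print(v,m.sum(),np.round(W[m].mean(0),1),np.round(W[m][:,2].max(),1),np.round([W[m][0,0],W[m][-1,0]],1))
```

```text
139 19 [591.3 -86.4  55.5] 58.2 [581.7 601.4]
145 21 [591.4 -92.8  55.7] 58.5 [580.7 602.8]
151 21 [588.  -95.7  92.5] 441.0 [560.1 601.8]
157 20 [ 590.  -105.8   56. ] 58.8 [579.8 600.9]
163 21 [ 589.6 -112.5   55.8] 59.1 [578.8 601.2]
169 20 [ 589.1 -119.1   56.1] 59.0 [578.8 600.1]
175 21 [ 588.8 -125.9   55.5] 59.7 [577.8 600.5]
181 20 [ 588.3 -132.7   55.8] 60.1 [577.9 599.5]
187 19 [ 585.8 -135.4   76.5] 441.0 [577.9 560.1]
193 20 [ 587.4 -146.5   55.8] 59.3 [576.9 598.6]
199 20 [ 586.4 -153.5   55.8] 59.5 [575.8 597.6]
205 19 [ 586.  -160.4   56.1] 58.5 [575.9 596.5]
211 20 [ 584.8 -162.3   75.3] 441.0 [560.1 596.9]
217 20 [ 582.4 -163.5   94.5] 441.0 [574.9 560.1]
223 19 [ 585.2 -182.    56.2] 59.5 [574.9 596. ]
229 19 [ 584.1 -189.3   56. ] 59.6 [573.8 595. ]
235 20 [ 583.  -189.9   75.4] 441.0 [560.1 595.3]
241 19 [ 583.2 -204.3   55.8] 58.7 [572.8 594.2]
247 19 [ 583.3 -211.7   56.1] 58.7 [572.8 594.3]
253 19 [ 580.8 -211.    76.3] 441.0 [571.7 593.3]
259 19 [ 582.3 -226.9   56.3] 59.0 [571.7 593.5]
265 9 [ 583.6 -234.5   56.7] 58.7 [578.8 588.6]
```

In w1, the rest with the chosen roller is at (370,240), with the brass tip at (376,143) and the plain pin at (362,319). The small black decoy is at (310,385). The choice is confirmed.

```bash
python3 -m inch '{"xyz":[[-0.02,0.02,0.2],[-0.05,0.05,0.4],[-0.1,0.1,0.6],[-0.15,0.14,0.7],[-0.15,0.14,0.7],[-0.15,0.14,0.7],[-0.15,0.14,0.7],[-0.15,0.14,0.7],[-0.15,0.14,0.7],[-0.15,0.14,0.7]],"twist":[[0,0,0.02],[0,0,0.041],[0,0,0.041],[0,0,0.041],[0,0,0.041],[0,0,0.041],[0,0,0.041],[0,0,0.041],[0,0,0.041],[0,0,0.041]],"claw":[0,0,0,0,0,0,0,0,0,0]}'
python3 - <<'E'
from h import *
c=cam('wrist');save(c,'w2.png',s=1.2)
o=ctrl.get_obs();Rt=R.from_euler('xyz',o['eef_rot']).as_matrix();print(o['tcp_pos'],o['eef_rot'])
H,Wd=c['depth'].shape
uu,vv=np.meshgrid(np.arange(Wd),np.arange(H));d=c['depth']
p=np.stack([(uu-c['cx'])/c['f']*d,-(vv-c['cy'])/c['f']*d,-d,np.ones_like(d)],-1)@c['M'].T
p=p[...,:3]
T=(p-o['tcp_pos'])@Rt
m=(d>0)&(p[...,2]>45)&(p[...,2]<62)&(abs(T[...,1])<20)&(abs(T[...,0])<110)
for x in range(-100,110,10):
    k=m&(abs(T[...,0]-x)<3)
    if k.sum()>5: q=T[k];print(x,k.sum(),np.round([q[:,1].min(),q[:,1].max(),(q[:,1].min()+q[:,1].max())/2],1),np.round(p[k][:,2].max(),1))
k=m&(abs(T[...,1])<8)&(p[...,2]>55);print('sleeve along',T[k][:,0].min(),T[k][:,0].max())
k=m&(abs(T[...,1])<6);print('pins along',T[k][:,0].min(),T[k][:,0].max())
E
```

```text
clock: 4.1
tcp_pos: [587.2, -158.5, 119.8]
eef_rot: [3.141, 0.0, 1.507]
wrist_force: [0.2, -0.1, 0.4]
grip_width: 88.1
gripper_force: 0.0
[ 587.18751203 -158.48982353  119.61657874] [3.14108076e+00 1.64156921e-04 1.50689223e+00]
-70 177 [-11.8  10.7  -0.5] 59.5
-60 222 [-17.5  18.    0.3] 60.1
-50 263 [-19.   17.9  -0.5] 59.8
-40 215 [-11.4  11.3  -0.1] 59.7
-30 228 [-12.2  11.2  -0.5] 59.9
-20 235 [-12.1  11.1  -0.5] 59.2
-10 241 [-11.9  11.8  -0. ] 59.6
0 248 [-11.8  11.7  -0. ] 59.4
10 260 [-11.6  11.5  -0. ] 59.3
20 259 [-11.4  11.4   0. ] 59.5
30 269 [-11.3  11.3   0. ] 59.4
40 283 [-18.6  17.   -0.8] 59.2
50 341 [-18.5  19.2   0.3] 59.4
60 307 [-11.7  11.7   0. ] 60.0
70 290 [-11.5  11.6   0. ] 60.1
80 92 [-3.1  3.2  0. ] 50.6
90 90 [-3.1  3.1  0. ] 50.8
sleeve along -76.79243062280501 72.84175000694638
pins along -76.79243062280501 95.21951039869577
```

View pics/w2.png

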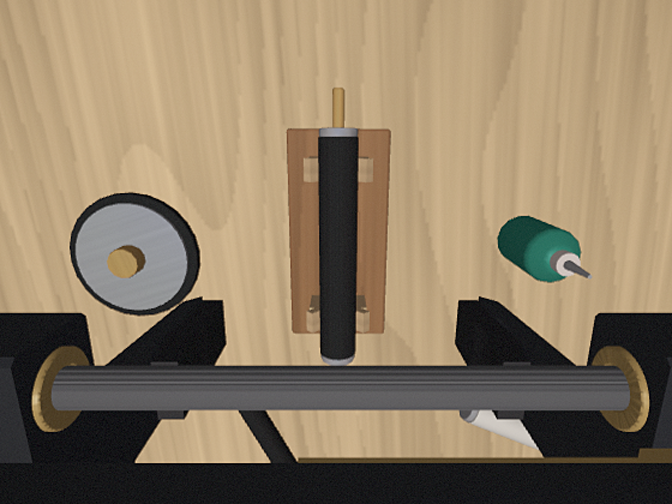

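```bash
python3 -m inch '{"xyz":[[-0.01,0,0.2],[-0.01,0,0.38],[-0.01,0,0.44],[-0.01,0,0.464],[-0.01,0,0.464],[-0.01,0,0.464],[-0.01,0,0.464],[-0.01,0,0.464],[-0.01,0,0.464],[-0.01,0,0.464]],"twist":[[0,0,0],[0,0,0],[0,0,0],[0,0,0],[0,0,0],[0,0,0],[0,0,0],[0,0,0],[0,0,0],[0,0,0]],"claw":[0,0,60,120,255,255,255,255,255,255]}' 40
```

```text
clock: 5.15
tcp_pos: [587.1, -160.6, 26.7]
eef_rot: [3.141, 0.0, 1.507]
wrist_force: [0.0, 1.3, 0.1]
grip_width: 26.0
gripper_force: 0.0
```

```bash
python3 -m inch '{"xyz":[[0,0,0],[0,0,0],[0,0,-0.05],[0,0,-0.15],[0,0,-0.35],[0,0,-0.55],[0.1,-0.05,-0.75],[0.3,-0.1,-0.9],[0.5,-0.2,-1],[0.7,-0.3,-1]],"twist":[[0,0,0],[0,0,0],[0,0,0],[0,0,0],[0,0,0],[0,0,0],[0,0,0],[0,0,0],[0,0,0],[0,0,0]],"claw":[255,255,255,255,255,255,255,255,255,255]}' 40
```

```text
clock: 6.15
tcp_pos: [536.3, -15.8, 230.1]
eef_rot: [3.136, 0.001, 1.506]
wrist_force: [0.5, -0.1, -0.7]
grip_width: 0.9
gripper_force: 0.0
```

Run:
```python
from h import *
c=cam('scene');save(c,'s2.png',(150,180,400,340),3)
print(ctrl.get_obs())
c=cam('top')
for l in ['rest','roller_mid']:
    print(l,[(np.round(d['confidence'],2),np.round(d['box'])) for d in vision.spot_in('top',l)][:4])
```

```text
{'clock': 6.2, 'q': array([-0.24029313,  0.31299838,  1.42953198,  0.00198912,  1.39644143,
       -0.18027132]), 'qd': array([-0.07426949,  0.05896993, -0.0454387 , -0.01617024,  0.01707154,
       -0.11549711]), 'joint_efforts': array([-15.85493624, -35.77148438, -29.70550418,  -1.15031362,
        -0.68072425,  -0.1320656 ]), 'tcp_pos': array([533.71809143, -10.46367267, 229.14785848]), 'eef_rot': array([ 3.13866319e+00, -1.45824444e-03,  1.51043416e+00]), 'wrist_force': array([0.327574  , 4.49391282, 0.27321911]), 'moment': array([ 0.12860567, -0.10105723,  0.02510269]), 'gripper_force': 0.0, 'grip_width': 0.34249667999268285}
rest [(np.float64(0.59), array([308., 202., 345., 219.]))]
roller_mid [(np.float64(0.69), array([361., 150., 378., 186.])), (np.float64(0.59), array([171., 190., 245., 239.])), (np.float64(0.56), array([309., 204., 347., 212.])), (np.float64(0.46), array([360., 221., 386., 234.]))]
```

View pics/s2.png

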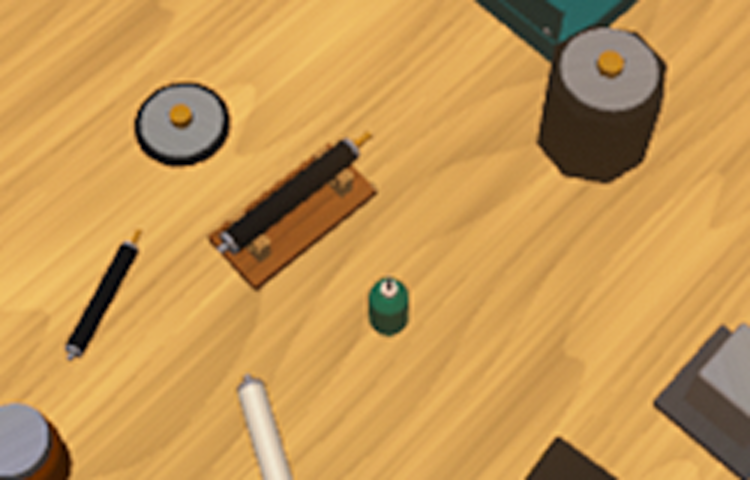

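The roller is still on the rest at (285,195) in this crop: the fingers had not gripped before the lift. I'll look at the machine unladen, then go back and grip with a check.

```bash
python3 -m inch '{"xyz":[[0.2,0,0],[0.4,0,0],[0.6,0,0],[0.8,0,0],[0.9,0.1,0],[0.9,0.15,0],[0.9,0.15,0],[0.9,0.15,0],[0.9,0.15,0],[0.9,0.15,0]],"twist":[[0,0,0],[0,0,0],[0,0,0],[0,0,0],[0,0,-0.02],[0,0,-0.041],[0,0,-0.041],[0,0,-0.041],[0,0,-0.041],[0,0,-0.041]],"claw":[0,0,0,0,0,0,0,0,0,0]}'
cat >> h.py <<'E'
def cloud(c):
    d=c['depth'];H,W=d.shape;uu,vv=np.meshgrid(np.arange(W),np.arange(H))
    return (np.stack([(uu-c['cx'])/c['f']*d,-(vv-c['cy'])/c['f']*d,-d,np.ones_like(d)],-1)@c['M'].T)[...,:3]
E
python3 - <<'E'
from h import *
c=cam('wrist');save(c,'w3.png',s=1.4)
np.savez('/tmp/w3.npz',M=c['M'],f=c['f'],cx=c['cx'],cy=c['cy'],depth=c['depth'],pixels=c['pixels'])
E
```

```text
clock: 7.35
tcp_pos: [577.4, 160.1, 226.7]
eef_rot: [3.141, 0.0, 1.57]
wrist_force: [0.1, 0.3, -0.9]
grip_width: 78.1
gripper_force: 0.0
```

View pics/w3.png

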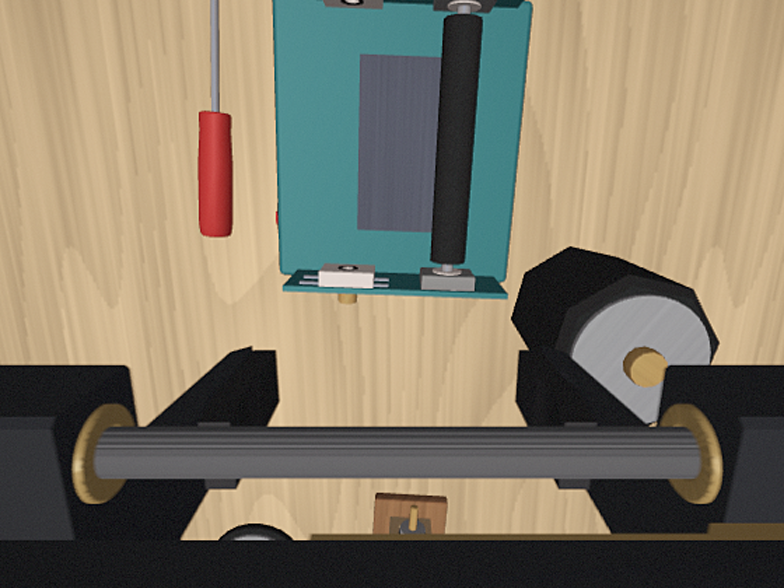

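W3 shows the −y block at (347,277), white, with its hole at (349,267). The driven roller is at (457,140), and the +y block at (353,2) is cut off. I'll go a bit further along +y.

```bash
python3 -m inch '{"xyz":[[0.15,-0.07,0],[0.25,-0.14,0],[0.28,-0.14,0],[0.28,-0.14,0],[0.28,-0.14,0],[0.28,-0.14,0],[0.28,-0.14,0],[0.28,-0.14,0],[0.28,-0.14,0],[0.28,-0.14,0]],"twist":[[0,0,0],[0,0,0],[0,0,0],[0,0,0],[0,0,0],[0,0,0],[0,0,0],[0,0,0],[0,0,0],[0,0,0]],"claw":[0,0,0,0,0,0,0,0,0,0]}'
python3 - <<'E'
from h import *
c=cam('wrist')
np.savez('/tmp/w4.npz',M=c['M'],f=c['f'],cx=c['cx'],cy=c['cy'],depth=c['depth'],pixels=c['pixels'])
b=(150,0,450,280);save(c,'w4.png',b,2.1)
P=cloud(c);g=c['pixels'].astype(int)
# white block pixels
w=(g.min(-1)>150)&((g.max(-1)-g.min(-1))<25)&(P[...,2]>60)&(P[...,2]<100)
n,l,s,ce=cv2.connectedComponentsWithStats(w.astype(np.uint8))
for i in range(1,n):
    if s[i,4]>40:
        q=P[l==i];t=q[q[:,2]>q[:,2].max()-4];print(s[i],np.round(np.percentile(t,1,0),1),np.round(np.percentile(t,99,0),1),len(t))
t=(g[...,1]-g[...,0]>25)&(P[...,2]>36)&(P[...,2]<52);q=P[t];print('chassis',np.percentile(q,[0.5,99.5],axis=0))
r=cv2.minAreaRect(q[:,:2].astype(np.float32));print(r)
t=(g[...,1]-g[...,0]>20)&(P[...,2]>91)&(P[...,2]<102);q=P[t]
for s in(q[:,1]<230,q[:,1]>230):
    if s.sum()>5: print('cheek',len(q[s]),np.percentile(q[s],[1,50,99],axis=0).round(1))
# driven roller
t=(g.max(-1)<60)&(P[...,2]>78)&(P[...,2]<98)&(P[...,1]>150)&(P[...,1]<320)&(P[...,0]<650);q=P[t]
for y in range(170,310,20):
    k=abs(q[:,1]-y)<3
    if k.sum()>9:print(y,q[k].min(0).round(1),q[k].max(0).round(1))
E
```

```text
clock: 8.4
tcp_pos: [549.6, 216.6, 226.4]
eef_rot: [-3.142, 0.0, 1.571]
wrist_force: [0.5, 1.1, -0.5]
grip_width: 88.2
gripper_force: 0.0
[247  56  70  16 630] [534.5 320.7  93.1] [569.7 331.1  96.1] 532
[252 251  54  11 386] [527.2 146.7  92.4] [562.1 157.4  95.8] 357
chassis [[491.005104   144.51008121  41.57878756]
 [666.18465785 331.97671439  48.92042831]]
((578.3948974609375, 241.9427032470703), (199.9916229248047, 174.893798828125), 87.81632995605469)
cheek 688 [[504.1 140.3  91.3]
 [574.9 144.6  95.9]
 [644.2 148.4  97.5]]
cheek 1056 [[511.1 327.   91.8]
 [590.8 331.5  95.9]
 [657.5 335.4  97.6]]
170 [601.9 167.1  80.7] [623.8 173.   93.5]
190 [602.2 187.1  79.5] [623.7 193.   93.4]
210 [603.2 207.2  81. ] [625.6 212.9  93.3]
230 [603.5 227.   79.2] [625.1 232.9  93.3]
250 [604.5 247.   80.1] [626.6 253.   93.9]
270 [605.4 267.   79.7] [627.3 273.   93.5]
290 [606.3 287.6  79.6] [627.9 292.9  92.9]
```

View pics/w4.png

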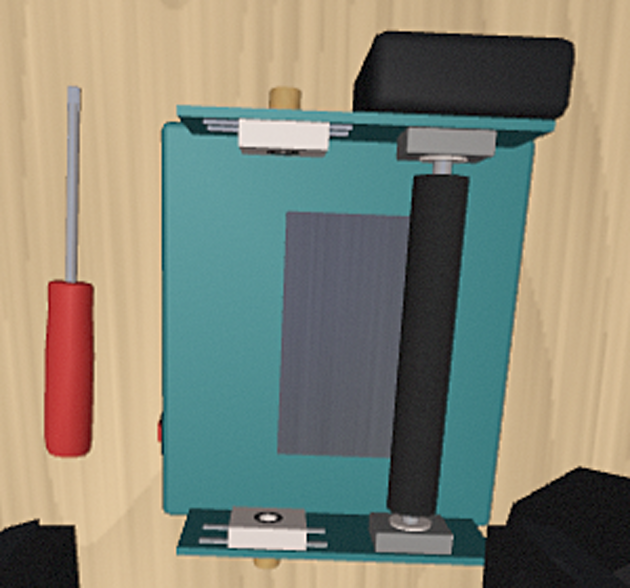

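W4 shows both white blocks: the +y one with its hole at (284,152) and the −y one with its hole at (268,518), in crop pixels (divide by 2.1, add 150 to the column).

```bash
python3 - <<'E'
from h import *
z=np.load('/tmp/w4.npz');c={k:z[k] for k in z};g=c['pixels'].astype(int).sum(-1)/3
for (u0,v0) in((285.2,72.4),(277.6,246.7)):
    u0i,v0i=int(u0),int(v0);s=g[v0i-4:v0i+5,u0i-8:u0i+9];print(s.astype(int))
    wt=np.clip(110-s,0,None);vv,uu=np.mgrid[v0i-4:v0i+5,u0i-8:u0i+9];u=(wt*uu).sum()/wt.sum();v=(wt*vv).sum()/wt.sum()
    print(u,v,atz(c,u,v,80),world(c,u,v))
P=cloud(c)
for v in (62,64,66,254,257,260): # block white extents by row
    w=np.where(g[v,240:330]>150)[0]+240; print(v,w.min(),w.max(),P[v,w.min()].round(1),P[v,w.max()].round(1))
E
python3 -m inch '{"xyz":[[-0.2,0.02,0],[-0.4,0.05,0],[-0.6,0.1,0],[-0.8,0.15,0],[-1,0.18,0],[-1,0.18,0],[-1,0.18,0],[-1,0.18,0],[-1,0.18,0],[-1,0.18,0]],"twist":[[0,0,0],[0,0,0],[0,0,0.02],[0,0,0.041],[0,0,0.041],[0,0,0.041],[0,0,0.041],[0,0,0.041],[0,0,0.041],[0,0,0.041]],"claw":[0,0,0,0,0,0,0,0,0,0]}'
```

```text
[[225 226 224 223 224 226 223 222 223 223 223 222 222 222 222 221 220]
 [219 223 221 221 221 221 220 225 224 222 223 222 221 228 227 226 227]
 [127 161 163 160 159 157 164 193 192 193 193 195 197 225 223 221 221]
 [ 74  60  58  60  68  68  62  85  82  65  64  80  74  78  73  80  82]
 [ 30  30   2  14  47  48  65 106 100  46  46  44   1  19  18  71 100]
 [ 96  96  75  74  66  58  60  68  55  37  39  45  54  54  50  74  95]
 [133 134 134 133 128 127 128 128 108 106 106 108 123 124 119 118 107]
 [133 133 135 134 135 135 133 135 135 137 136 137 134 134 135 134 133]
 [131 132 133 130 132 135 133 131 130 134 133 129 131 132 128 131 131]]
284.8008497079129 72.05602761550718 [552.03274852 320.79093397  80.        ] [552.01600418 320.22732705  84.97668167]
[[111 112 112 114 115 114 112 116 113 114 115 114 114 113 113 111 113]
 [112 113 116 110 108 103  97  97  96  97  98 103 109 111 115 112 113]
 [112 119 108  75  40  13  42  60  89  54  17  30  51  78 110 118 114]
 [113 113  45   1  35 114 156 168 196 172 149 133  72  16  38 107 117]
 [115 112  16   3  75 187 206 223 229 232 231 219 142  30 
[... 161 characters left out ...]
109 111 112 116 116  99  98  98  99  97 102 117 117 115 113 111]
 [113 115 113 113 101 105 104 105 103 102 105 107 103 106 106 106 102]]
277.2822022160665 246.0869113573407 [544.70877582 156.95610834  80.        ] [544.64775522 155.71326399  76.78387165]
62 263 306 [532.5 330.1  72.1] [569.7 327.   94.5]
64 264 306 [534.5 325.6  93.3] [569.8 325.6  93.7]
66 263 305 [530.8 330.5  42.9] [569.  324.   93.5]
254 259 295 [527.3 154.8  95.6] [562.2 153.6  92.6]
257 245 295 [512.9 148.8  88.8] [562.1 151.3  94.5]
260 259 295 [527.2 148.3  94.8] [562.2 147.9  94. ]
clock: 9.45
tcp_pos: [585.5, 17.7, 226.6]
eef_rot: [3.141, -0.0, 1.508]
wrist_force: [0.3, 0.2, 0.4]
grip_width: 88.0
gripper_force: 0.0
```

```bash
python3 -m inch '{"xyz":[[-0.2,0,0],[-0.4,0.02,0.05],[-0.6,0.04,0.15],[-0.8,0.06,0.3],[-0.889,0.062,0.45],[-0.889,0.062,0.53],[-0.889,0.062,0.53],[-0.889,0.062,0.53],[-0.889,0.062,0.53],[-0.889,0.062,0.53]],"twist":[[0,0,0],[0,0,0],[0,0,0],[0,0,0],[0,0,0],[0,0,0],[0,0,0],[0,0,0],[0,0,0],[0,0,0]],"claw":[0,0,0,0,0,0,0,0,0,0]}'
cat > chk.py <<'E'
from h import *
c=cam('wrist');o=ctrl.get_obs();Rt=R.from_euler('xyz',o['eef_rot']).as_matrix()
p=cloud(c);T=(p-o['tcp_pos'])@Rt;d=c['depth']
m=(d>0)&(p[...,2]>45)&(p[...,2]<62)&(abs(T[...,1])<20)&(abs(T[...,0])<110)
for x in range(-60,100,20):
    k=m&(abs(T[...,0]-x)<3)
    if k.sum()>5: q=T[k];print(x,np.round([q[:,1].min(),q[:,1].max(),(q[:,1].min()+q[:,1].max())/2],1),np.round(p[k][:,2].max(),1))
k=m&(abs(T[...,1])<8)&(p[...,2]>55);print('sleeve along',T[k][:,0].min(),T[k][:,0].max())
print(o['tcp_pos'],o['eef_rot'])
E
python3 chk.py
```

```text
clock: 10.45
tcp_pos: [587.2, -161.2, 121.7]
eef_rot: [3.14, 0.001, 1.508]
wrist_force: [-0.1, -0.4, -1.1]
grip_width: 88.0
gripper_force: 0.0
-60 [-11.6  10.8  -0.4] 59.6
-40 [-18.8  18.7  -0. ] 59.3
-20 [-12.   11.3  -0.4] 59.3
0 [-11.7  11.   -0.3] 59.2
20 [-11.5  11.7   0.1] 59.4
40 [-12.1  11.4  -0.4] 59.9
60 [-19.1  19.2   0.1] 59.3
80 [-3.1  3.3  0.1] 50.5
sleeve along -73.72722120458478 76.21135459664856
[ 587.02920377 -161.26842522  121.42615912] [3.14008510e+00 6.56045269e-04 1.50745550e+00]
```

```bash
python3 -m inch '{"xyz":[[0.006,0,0.2],[0.006,0,0.4],[0.006,0,0.473],[0.006,0,0.473],[0.006,0,0.473],[0.006,0,0.473],[0.006,0,0.473],[0.006,0,0.473],[0.006,0,0.473],[0.006,0,0.473]],"twist":[[0,0,0],[0,0,0],[0,0,0],[0,0,0],[0,0,0],[0,0,0],[0,0,0],[0,0,0],[0,0,0],[0,0,0]],"claw":[60,120,255,255,255,255,255,255,255,255]}' 40; python3 -m inch '{"xyz":[[0,0,0],[0,0,0],[0,0,0],[0,0,0],[0,0,0],[0,0,0],[0,0,0],[0,0,0],[0,0,0],[0,0,0]],"twist":[[0,0,0],[0,0,0],[0,0,0],[0,0,0],[0,0,0],[0,0,0],[0,0,0],[0,0,0],[0,0,0],[0,0,0]],"claw":[255,255,255,255,255,255,255,255,255,255]}' 40
```

```text
clock: 11.5
tcp_pos: [586.8, -160.4, 26.0]
eef_rot: [3.141, 0.0, 1.507]
wrist_force: [-1.2, 0.2, 0.2]
grip_width: 10.2
gripper_force: 0.0
clock: 12.5
tcp_pos: [586.7, -160.3, 25.8]
eef_rot: [-3.142, -0.0, 1.507]
wrist_force: [0.0, 0.5, -0.1]
grip_width: 0.6
gripper_force: 0.0
```

Run:
```python
from h import *
c=cam('wrist');save(c,'w5.png',s=1.2)
print(vision.camera('wrist')['T_tool_cam'])
c=cam('scene');cv2.imwrite('/tmp/x.png',c['pixels'][150:330,150:330,::-1])
a=cv2.resize(c['pixels'][150:330,150:330,::-1],None,fx=3,fy=3);cv2.imwrite('pics/s5.png',a)
o=ctrl.get_obs();print(proj(c,o['tcp_pos']))
```

```text
[[ 1.82505241e-04  9.64859308e-01  2.62766972e-01  6.71623178e+01]
 [ 9.99999929e-01 -2.62839479e-04  2.70573920e-04  1.36145233e+00]
 [ 3.30131300e-04  2.62766904e-01 -9.64859288e-01 -1.81473586e+02]
 [ 0.00000000e+00  0.00000000e+00  0.00000000e+00  1.00000000e+00]]
(np.float64(246.7161310562932), np.float64(248.18561657952043))
```

View pics/w5.png

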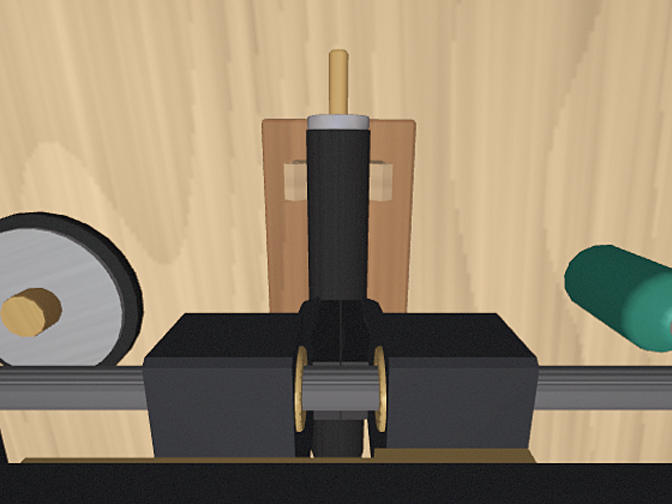

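View pics/s5.png

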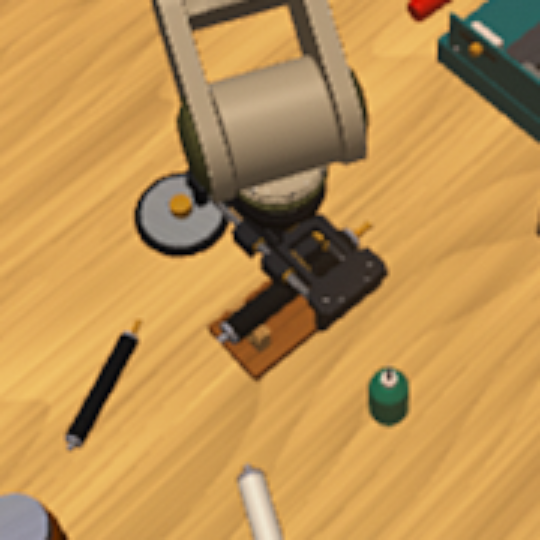

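In w5 and s5 the fingers appear shut at (340,310), right over the roller, while the roller has not moved. I'll check by depth where the tips really are.

Run:
```python
from h import *
c=cam('wrist');o=ctrl.get_obs();Rt=R.from_euler('xyz',o['eef_rot']).as_matrix()
p=cloud(c);T=(p-o['tcp_pos'])@Rt
for u in (262,275,284,295,308):
    print(u,[(v,T[v,u].round(0).astype(int).tolist()) for v in range(236,312,8)])
print(o['gripper_force'],o['grip_width'],o['wrist_force'],o['tcp_pos'])
c=cam('scene');p=cloud(c)
# cloud points near gripper lowest dark points
m=(abs(p[...,0]-o['tcp_pos'][0])<60)&(abs(p[...,1]-o['tcp_pos'][1])<25)&(p[...,2]>15)&(p[...,2]<100)
for v,u in np.argwhere(m)[::12]: print(u,v,p[v,u].round(0),c['pixels'][v,u])
```

```text
262 [(236, [13, -9, -27]), (244, [9, -9, -29]), (252, [11, -8, -42]), (260, [10, -7, -49]), (268, [10, -7, -58]), (276, [9, -7, -62]), (284, [9, -6, -69]), (292, [9, -6, -74]), (300, [9, -6, -80]), (308, [27, -3, -114])]
275 [(236, [14, -3, -31]), (244, [10, -3, -32]), (252, [9, -2, -38]), (260, [9, -2, -47]), (268, [9, -2, -54]), (276, [9, -2, -61]), (284, [9, -2, -68]), (292, [10, -2, -75]), (300, [9, -1, -80]), (308, [27, 0, -114])]
284 [(236, [14, 2, -32]), (244, [11, 2, -32]), (252, [9, 2, -38]), (260, [9, 2, -47]), (268, [6, 2, -48]), (276, [4, 2, -51]), (284, [0, 2, -50]), (292, [-3, 2, -53]), (300, [-6, 2, -53]), (308, [27, 1, -115])]
295 [(236, [14, 7, -31]), (244, [10, 7, -30]), (252, [9, 6, -38]), (260, [9, 6, -47]), (268, [9, 6, -54]), (276, [9, 6, -62]), (284, [9, 5, -68]), (292, [9, 5, -75]), (300, [9, 5, -79]), (308, [27, 4, -114])]
308 [(236, [-2, 16, 14]), (244, [-7, 16, 14]), (252, [10, 12, -41]), (260, [11, 11, -51]), (268, [11, 11, -59]), (276, [10, 10, -64]), (284, [9, 10, -68]), (292, [10, 10, -77]), (300, [10, 9, -82]), (308, [27, 7, -115])]
0.0 0.17418269108145076 [-0.1642413   0.50582999  0.33098639] [ 586.67364863 -160.33645513   25.83271634]
254 238 [ 592. -135.   59.] [35 29 23]
246 244 [ 598. -170.   78.] [58 51 47]
248 245 [ 604. -168.   78.] [98 90 85]
249 246 [ 597. -160.   52.] [80 72 67]
248 247 [ 596. -163.   50.] [21 17 12]
248 248 [ 597. -164.   47.] [32 21 13]
242 250 [ 594. -183.   57.] [31 25 19]
251 253 [ 604. -161.   20.] [145  84  32]
```

```bash
python3 -m inch '{"xyz":[[0,0,-0.1],[0,0,-0.2],[0,0,-0.3],[0,0,-0.4],[0,0,-0.4],[0,0,-0.4],[0,0,-0.4],[0,0,-0.4],[0,0,-0.4],[0,0,-0.4]],"twist":[[0,0,0],[0,0,0],[0,0,0],[0,0,0],[0,0,0],[0,0,0],[0,0,0],[0,0,0],[0,0,0],[0,0,0]],"claw":[255,0,0,0,0,0,0,0,0,0]}' 40
python3 - <<'E'
from h import *
c=cam('wrist');o=ctrl.get_obs();Rt=R.from_euler('xyz',o['eef_rot']).as_matrix()
p=cloud(c);T=(p-o['tcp_pos'])@Rt
m=(T[...,2]<15)&(T[...,2]>-60)&(abs(T[...,1])>25)&(abs(T[...,0])<25)
for s in(-1,1):
    k=m&(np.sign(T[...,1])==s);q=T[k]
    print(s,k.sum(),'z max pct',np.percentile(q[:,2],[50,90,98,100]).round(1),'y',np.percentile(q[:,1],[0,50,100]).round(1))
    vv,uu=np.where(k);print(uu.min(),uu.max(),vv.min(),vv.max())
k=(abs(T[...,0])<30)&(T[...,2]>-120)&(T[...,2]<-45)
for s in(-1,1):
    kk=k&(T[...,1]*s>25);q=T[kk];print(s,len(q),np.percentile(q,[0,1,50,99,100],axis=0).round(1).tolist())
c=cam('scene');p=cloud(c);T=(p-o['tcp_pos'])@Rt
m=(abs(T[...,0])<14)&(abs(T[...,1])>40)&(abs(T[...,1])<66)&(T[...,2]<20)&(T[...,2]>-90)
q=T[m];print('scene',len(q));print(np.histogram(q[:,2],bins=range(-90,21,5)))
print(o['tcp_pos'],o['grip_width'])
E
```

```text
clock: 13.75
tcp_pos: [586.5, -160.3, 105.4]
eef_rot: [-3.141, -0.0, 1.507]
wrist_force: [-0.3, 0.5, 0.5]
grip_width: 70.5
gripper_force: 0.0
-1 1514 z max pct [-50.2 -38.9 -35.9 -34.4] y [-48.4 -35.6 -33.4]
153 207 247 304
1 1517 z max pct [-50.1 -38.9 -35.8  15. ] y [ 36.   38.3 134.6]
360 507 235 304
-1 9989 [[-11.5, -51.1, -120.0], [-9.2, -49.0, -119.7], [10.7, -40.5, -107.8], [29.6, -25.6, -46.8], [30.0, -25.0, -45.0]]
1 10147 [[-11.0, 25.0, -120.0], [-9.0, 25.6, -119.7], [11.8, 42.9, -109.1], [29.6, 51.7, -47.0], [30.0, 53.8, -45.0]]
scene 17
(array([1, 1, 0, 0, 0, 2, 2, 3, 3, 3, 2, 0, 0, 0, 0, 0, 0, 0, 0, 0, 0, 0]), array([-90, -85, -80, -75, -70, -65, -60, -55, -50, -45, -40, -35, -30,
       -25, -20, -15, -10,  -5,   0,   5,  10,  15,  20]))
[ 586.60190943 -160.29264216  105.54230913] 74.231363955743
```

Both cameras put the finger ends 35 mm short of the reported TCP, and their centre about 1.3 mm to tool +y. I'll grasp 35 mm lower, shifted accordingly.

```bash
python3 -m inch '{"xyz":[[0,-0.007,0.1],[0,-0.007,0.3],[0,-0.007,0.48],[0,-0.007,0.54],[0,-0.007,0.565],[0,-0.007,0.565],[0,-0.007,0.565],[0,-0.007,0.565],[0,-0.007,0.565],[0,-0.007,0.565]],"twist":[[0,0,0],[0,0,0],[0,0,0],[0,0,0],[0,0,0],[0,0,0],[0,0,0],[0,0,0],[0,0,0],[0,0,0]],"claw":[0,0,0,0,60,255,255,255,255,255]}' 10;  python3 -m inch '{"xyz":[[0,0,0],[0,0,0],[0,0,0],[0,0,0],[0,0,0],[0,0,0],[0,0,0],[0,0,0],[0,0,0],[0,0,0]],"twist":[[0,0,0],[0,0,0],[0,0,0],[0,0,0],[0,0,0],[0,0,0],[0,0,0],[0,0,0],[0,0,0],[0,0,0]],"claw":[255,255,255,255,255,255,255,255,255,255]}' 40
```

```text
clock: 14.85
tcp_pos: [585.5, -160.3, -6.7]
eef_rot: [3.141, 0.0, 1.507]
wrist_force: [0.6, -0.2, -0.3]
grip_width: 42.2
gripper_force: 0.0
clock: 15.85
tcp_pos: [585.5, -160.3, -7.1]
eef_rot: [3.141, 0.0, 1.507]
wrist_force: [4.2, -0.5, -1.3]
grip_width: 22.3
gripper_force: 40.0
```

```bash
python3 -m inch '{"xyz":[[0,0,-0.02],[0,0,-0.06],[0,0,-0.12],[0,0,-0.2],[0,0,-0.3],[0,0,-0.45],[0,0,-0.55],[0,0,-0.6],[0,0,-0.6],[0,0,-0.6]],"twist":[[0,0,0],[0,0,0],[0,0,0],[0,0,0],[0,0,0],[0,0,0],[0,0,0],[0,0,0],[0,0,0],[0,0,0]],"claw":[255,255,255,255,255,255,255,255,255,255]}' 40
python3 - <<'E'
from h import *
o=ctrl.get_obs();print(o['wrist_force'],o['moment'])
c=cam('wrist');o=ctrl.get_obs();Rt=R.from_euler('xyz',o['eef_rot']).as_matrix()
T=(cloud(c)-o['tcp_pos'])@Rt
m=(abs(T[...,1]-1)<22)&(T[...,2]<-30)&(T[...,2]>-75)&(T[...,0]>12)
for x in range(20,110,6):
    k=m&(abs(T[...,0]-x)<3)
    if k.sum()>5: q=T[k];print(x,k.sum(),np.round([q[:,1].min(),q[:,1].max(),(q[:,1].min()+q[:,1].max())/2],1),'z',np.percentile(q[:,2],[1,5,50]).round(1))
print(T[m][:,0].max())
E
```

```text
clock: 16.85
tcp_pos: [584.7, -160.0, 112.0]
eef_rot: [-3.14, -0.001, 1.507]
wrist_force: [0.0, 0.2, -3.2]
grip_width: 22.2
gripper_force: 40.0
[ 0.03502541  0.18958302 -3.15242001] [-0.10507568 -0.02056208  0.00114719]
20 935 [-10.3  13.4   1.5] z [-66.4 -65.9 -64. ]
26 965 [-10.3  13.2   1.4] z [-66.3 -65.8 -64. ]
32 1014 [-10.2  13.5   1.7] z [-66.4 -65.8 -64. ]
38 1037 [-10.3  13.3   1.5] z [-66.3 -65.8 -63.9]
44 1079 [-10.3  13.5   1.6] z [-66.2 -65.8 -63.8]
50 1132 [-10.   13.4   1.7] z [-66.3 -65.8 -63.8]
56 1164 [-10.3  13.7   1.7] z [-66.3 -65.7 -63.8]
62 1210 [-10.3  13.5   1.6] z [-66.1 -65.7 -63.7]
68 1252 [-10.1  13.2   1.6] z [-66.1 -65.6 -63.6]
74 985 [-9.7 13.   1.7] z [-65.4 -64.9 -62.8]
80 375 [-1.5  5.1  1.8] z [-57.7 -57.4 -56. ]
86 384 [-1.5  5.1  1.8] z [-57.8 -57.2 -55.8]
92 389 [-1.4  5.   1.8] z [-57.6 -57.2 -55.9]
98 146 [-1.4  5.   1.8] z [-57.5 -57.1 -55.7]
97.51356342533252
```

The roller is held: weight 3.2 N, axis at tool y +1.6 mm and 53 mm behind the TCP, pin tip at tool x 97.5. Next I'll work out the tilted approach to bush A (sprung end low).

```bash
cat > plan.py <<'E'
from h import *
import sys
A=np.array([552.0,320.8,80.]);B=np.array([544.7,157.0,80.])
u=(A-B)/np.linalg.norm(A-B)
TIP=np.array([97.5,1.8,-52.9])
def pose(tip,tilt,yaw=np.arctan2(u[1],u[0])+0.0035):
    Rm=R.from_euler('xyz',[np.pi,0,yaw])*R.from_rotvec([0,-np.radians(tilt),0])
    return tip-Rm.as_matrix()@TIP,Rm
def step(tip,tilt,o=None,**k):
    o=o or ctrl.get_obs();p,Rm=pose(tip,tilt,**k);R0=R.from_euler('xyz',o['eef_rot'])
    print('goal',p.round(1),'xyz',(R0.inv().apply(p-o['tcp_pos'])/200).round(4),'twist',((R0.inv()*Rm).as_rotvec()/(np.pi/2)).round(4))
def now(o=None):
    o=o or ctrl.get_obs();Rm=R.from_euler('xyz',o['eef_rot']);t=o['tcp_pos']+Rm.apply(TIP);ax=Rm.apply([1,0,0])
    d=t-A;n=np.array([u[1],-u[0],0])
    print('tip rel A: along %.1f side %.1f z %.1f tilt %.2f yaw %.4f F %s M %s w %.1f g %.0f t %.2f'%(d@u,d@n,d[2],np.degrees(np.arcsin(-ax[2])),np.arctan2(ax[1],ax[0]),o['wrist_force'].round(1),o['moment'].round(2),o['grip_width'],o['gripper_force'],o['clock']))
if __name__=='__main__':
    now(); a=[float(x) for x in sys.argv[1:]]
    if a:
        n=np.array([u[1],-u[0],0]);step(A+a[0]*u+a[1]*n+[0,0,a[2]],a[3])
E
python3 plan.py -12 0 40 10.5
```

```text
tip rel A: along -381.4 side 57.8 z 84.6 tilt -0.05 yaw 1.5067 F [-0.5 -0.4 -2.5] M [-0.09 -0.1  -0.01] w 22.3 g 40 t 16.90
goal [545.3 203.5  85.8] xyz [ 1.8007 -0.3122  0.1315] twist [-0.0027 -0.1172 -0.0145]
```

```bash
python3 -m inch '{"xyz":[[0.05,0,0],[0.15,-0.05,0],[0.3,-0.1,0],[0.45,-0.15,0],[0.6,-0.2,0],[0.75,-0.25,0],[0.88,-0.31,0],[0.96,-0.31,0],[1,-0.31,0],[1,-0.31,0]],"twist":[[0,0,0],[0,0,0],[0,0,0],[0,-0.02,0],[0,-0.04,0],[0,-0.06,-0.01],[0,-0.08,-0.0145],[0,-0.1,-0.0145],[0,-0.117,-0.0145],[0,-0.117,-0.0145]],"claw":[255,255,255,255,255,255,255,255,255,255]}' 40; python3 plan.py -12 0 40 10.5
```

```text
clock: 17.9
tcp_pos: [535.6, 45.4, 112.1]
eef_rot: [-3.138, 0.184, 1.533]
wrist_force: [-0.2, -0.6, -2.7]
grip_width: 22.2
gripper_force: 40.0
tip rel A: along -170.4 side -2.8 z 66.3 tilt 10.52 yaw 1.5329 F [-0.2 -0.6 -2.7] M [ 0.1  -0.1  -0.01] w 22.2 g 40 t 17.90
goal [545.3 203.5  85.8] xyz [ 0.8025  0.0185 -0.015 ] twist [-0.0018  0.0002  0.002 ]
```

```bash
python3 -m inch '{"xyz":[[0.1,0,-0.05],[0.25,0.01,-0.05],[0.4,0.018,-0.05],[0.55,0.018,-0.03],[0.68,0.018,-0.015],[0.76,0.018,-0.015],[0.8,0.018,-0.015],[0.8,0.018,-0.015],[0.8,0.018,-0.015],[0.8,0.018,-0.015]],"twist":[[0,0,0],[-0.002,0,0.002],[-0.002,0,0.002],[-0.002,0,0.002],[-0.002,0,0.002],[-0.002,0,0.002],[-0.002,0,0.002],[-0.002,0,0.002],[-0.002,0,0.002],[-0.002,0,0.002]],"claw":[255,255,255,255,255,255,255,255,255,255]}' 40
cat > look.py <<'E'
from h import *
import plan
c=cam('wrist');o=ctrl.get_obs();plan.now(o)
np.savez('/tmp/l.npz',M=c['M'],f=c['f'],cx=c['cx'],cy=c['cy'],depth=c['depth'],pixels=c['pixels'])
Rm=R.from_euler('xyz',o['eef_rot']).as_matrix();P=cloud(c);T=(P-o['tcp_pos'])@Rm;g=c['pixels'].astype(int)
n=np.array([plan.u[1],-plan.u[0],0])
k=(abs(T[...,1]-1.7)<5)&(T[...,2]<-50)&(T[...,2]>-62)&(T[...,0]>80)&(T[...,0]<99)
q=T[k];print('pin y',q[:,1].min().round(2),q[:,1].max().round(2),'end x',np.percentile(q[:,0],99).round(1))
q=P[k]-plan.A;s=q@n;print('pin side rel A',((s.min()+s.max())/2).round(2),'tip along',np.percentile(q@plan.u,99).round(1))
w=(g.min(-1)>120)&((g.max(-1)-g.min(-1))<25)&(P[...,2]>86)&(P[...,2]<102)&(P[...,1]>300)&(abs(P[...,0]-552)<26)
q=P[w]-plan.A
if len(q)>20: s=q@n;print('block',len(q),'side',np.percentile(s,[1,99]).round(1),'mid',np.percentile(s,[1,99]).mean().round(2),'face along',np.percentile(q@plan.u,2).round(1),'z',np.median(P[w][:,2]).round(1))
print('cam T',np.round(c['T_tool_cam'][:3,3],2))
E
python3 look.py
python3 - <<'E'
import numpy as np,cv2
z=np.load('/tmp/l.npz');im=z['pixels'][0:240,150:420,::-1];cv2.imwrite('pics/l1.png',cv2.resize(im,None,fx=2.4,fy=2.4,interpolation=cv2.INTER_CUBIC))
E
```

```text
clock: 18.9
tcp_pos: [546.5, 200.0, 86.9]
eef_rot: [3.14, 0.184, 1.525]
wrist_force: [0.3, -0.2, -1.5]
grip_width: 22.3
gripper_force: 40.0
tip rel A: along -15.3 side 1.7 z 41.1 tilt 10.53 yaw 1.5255 F [ 0.4  0.1 -2.9] M [ 0.14 -0.12 -0.02] w 22.4 g 40 t 18.95
pin y -1.88 5.07 end x 97.2
pin side rel A 1.44 tip along -15.4
cam T [  67.14    1.36 -181.49]
```

View pics/l1.png

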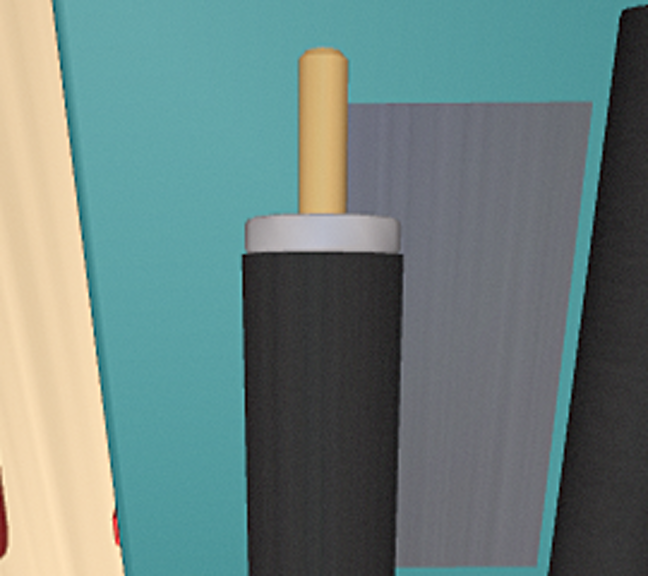

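L1 shows the pin with its tip at (323,50) over the chassis. The block is out of view at this tilt, so I'll use the measured hole positions and check the camera offset used for them.

```bash
python3 - <<'E'
import numpy as np
from h import *
M=np.load('/tmp/w4.npz')['M'];Rm=R.from_euler('xyz',[3.142,0,1.571]).as_matrix()
print(Rm.T@(M[:3,3]-[549.6,216.6,226.4]))
E
python3 plan.py -5 0 0 10.5
```

```text
[  67.05925378    1.26933771 -181.47300733]
tip rel A: along -15.3 side 1.7 z 41.1 tilt 10.53 yaw 1.5255 F [ 0.4  0.1 -2.9] M [ 0.14 -0.12 -0.02] w 22.4 g 40 t 18.95
goal [545.7 210.5  45.8] xyz [ 0.0884 -0.007   0.1927] twist [ 0.0008  0.0003 -0.0026]
```

```bash
python3 -m inch '{"xyz":[[0.02,-0.007,0.03],[0.03,-0.007,0.07],[0.05,-0.007,0.1],[0.06,-0.007,0.13],[0.07,-0.007,0.15],[0.08,-0.007,0.17],[0.085,-0.007,0.185],[0.088,-0.007,0.193],[0.088,-0.007,0.193],[0.088,-0.007,0.193]],"twist":[[0,0,-0.0026],[0,0,-0.0026],[0,0,-0.0026],[0,0,-0.0026],[0,0,-0.0026],[0,0,-0.0026],[0,0,-0.0026],[0,0,-0.0026],[0,0,-0.0026],[0,0,-0.0026]],"claw":[255,255,255,255,255,255,255,255,255,255]}' 40; python3 look.py; python3 plan.py 4 0 -0.4 10.5
```

```text
clock: 19.95
tcp_pos: [545.5, 211.2, 45.5]
eef_rot: [3.14, 0.184, 1.531]
wrist_force: [-0.5, -0.0, -2.5]
grip_width: 22.2
gripper_force: 40.0
tip rel A: along -4.3 side -0.3 z -0.2 tilt 10.52 yaw 1.5307 F [ 0.1 -0.3 -1.4] M [ 0.12 -0.07 -0.05] w 22.2 g 40 t 20.00
pin y -1.96 5.03 end x 97.3
pin side rel A -0.53 tip along -4.2
block 246 side [-17.7  17.4] mid -0.14 face along 0.1 z 94.0
cam T [  67.13    1.36 -181.49]
tip rel A: along -4.3 side -0.3 z -0.2 tilt 10.52 yaw 1.5307 F [ 0.1 -0.3 -1.4] M [ 0.12 -0.07 -0.05] w 22.2 g 40 t 20.00
goal [546.1 219.5  45.4] xyz [ 0.041   0.001  -0.0065] twist [0.0009 0.0003 0.0006]
```

```bash
python3 -m inch '{"xyz":[[0.004,0.002,-0.001],[0.008,0.002,-0.002],[0.012,0.002,-0.002],[0.017,0.002,-0.003],[0.022,0.002,-0.003],[0.027,0.002,-0.004],[0.032,0.002,-0.005],[0.037,0.002,-0.006],[0.041,0.002,-0.0065],[0.041,0.002,-0.0065]],"twist":[[0,0,0],[0,0,0],[0,0,0],[0,0,0],[0,0,0],[0,0,0],[0,0,0],[0,0,0],[0,0,0],[0,0,0]],"claw":[255,255,255,255,255,255,255,255,255,255]}' 40; python3 look.py; python3 plan.py 7 0 -0.7 10
```

```text
clock: 21.0
tcp_pos: [546.1, 219.6, 45.1]
eef_rot: [3.141, 0.184, 1.531]
wrist_force: [-0.1, -0.1, -3.0]
grip_width: 22.3
gripper_force: 40.0
tip rel A: along 4.1 side -0.1 z -0.7 tilt 10.53 yaw 1.5309 F [-0.1  0.4 -3.2] M [ 0.07 -0.13 -0.01] w 22.6 g 40 t 21.05
pin y -3.25 6.64 end x 92.8
pin side rel A -0.21 tip along 0.3
block 5220 side [-21.   21.2] mid 0.12 face along -20.0 z 93.9
cam T [  67.13    1.36 -181.49]
tip rel A: along 4.1 side -0.1 z -0.7 tilt 10.53 yaw 1.5309 F [-0.1  0.4 -3.2] M [ 0.07 -0.13 -0.01] w 22.6 g 40 t 21.05
goal [546.2 222.8  44.1] xyz [ 0.0168 -0.0002  0.002 ] twist [0.0007 0.0059 0.0007]
```

```bash
python3 plan.py 12 0 -1.2 9.5
```

```text
tip rel A: along 4.1 side -0.1 z -0.7 tilt 10.53 yaw 1.5309 F [-0.1  0.4 -3.2] M [ 0.07 -0.13 -0.01] w 22.6 g 40 t 21.05
goal [546.4 228.1  42.7] xyz [ 0.0442 -0.      0.0041] twist [0.0007 0.0114 0.0007]
```

```bash
python3 -m inch '{"xyz":[[0.005,0,0],[0.01,0,0.001],[0.015,0,0.002],[0.02,0,0.002],[0.025,0,0.003],[0.03,0,0.003],[0.035,0,0.004],[0.04,0,0.004],[0.044,0,0.004],[0.044,0,0.004]],"twist":[[0,0,0],[0,0.002,0],[0,0.004,0],[0,0.006,0],[0,0.008,0],[0,0.01,0],[0,0.0114,0],[0,0.0114,0],[0,0.0114,0],[0,0.0114,0]],"claw":[255,255,255,255,255,255,255,255,255,255]}' 50; python3 plan.py 18.6 0 -2.3 9.5
```

```text
clock: 22.05
tcp_pos: [546.4, 227.8, 42.7]
eef_rot: [3.141, 0.166, 1.531]
wrist_force: [0.1, -5.1, -2.3]
grip_width: 22.3
gripper_force: 50.0
tip rel A: along 11.8 side -0.1 z -1.3 tilt 9.53 yaw 1.5309 F [ 0.1 -5.1 -2.3] M [-0.63 -0.03 -0.01] w 22.3 g 50 t 22.05
goal [546.7 234.6  41.6] xyz [ 0.0348  0.0001 -0.0003] twist [0.0006 0.0004 0.0007]
```

Spring force 5.1 N at 3.9 mm of compression, as expected. The pin is bottomed in bush A. Compressing further.

```bash
python3 -m inch '{"xyz":[[0.004,0,0],[0.008,0,0],[0.012,0,0],[0.016,0,0],[0.02,0,0],[0.024,0,0],[0.028,0,0],[0.032,0,0],[0.035,0,0],[0.035,0,0]],"twist":[[0,0,0],[0,0,0],[0,0,0],[0,0,0],[0,0,0],[0,0,0],[0,0,0],[0,0,0],[0,0,0],[0,0,0]],"claw":[255,255,255,255,255,255,255,255,255,255]}' 50; python3 plan.py 18.9 0 -1.2 5;python3 plan.py 19.0 0 0 0
python3 - <<'E'
import plan;plan.now()
E
```

```text
clock: 23.05
tcp_pos: [546.7, 233.9, 41.6]
eef_rot: [3.141, 0.168, 1.531]
wrist_force: [-0.7, -8.7, -1.4]
grip_width: 22.2
gripper_force: 50.0
tip rel A: along 17.9 side -0.1 z -2.5 tilt 9.61 yaw 1.5308 F [-0.7 -8.7 -1.4] M [-1.29  0.01 -0.03] w 22.2 g 50 t 23.05
goal [546.9 238.1  34.6] xyz [ 0.0266 -0.      0.031 ] twist [0.0003 0.0512 0.0006]
tip rel A: along 17.9 side -0.1 z -2.5 tilt 9.61 yaw 1.5308 F [-0.7 -8.7 -1.4] M [-1.29  0.01 -0.03] w 22.2 g 50 t 23.05
goal [547.  242.4  27.1] xyz [ 0.0543 -0.      0.0643] twist [0.0002 0.1068 0.0007]
tip rel A: along 17.9 side -0.1 z -2.5 tilt 9.61 yaw 1.5308 F [-0.7 -8.7 -1.4] M [-1.29  0.01 -0.03] w 22.2 g 50 t 23.05
```

```bash
python3 plan.py 20.2 0 -1.5 6.5
```

```text
tip rel A: along 17.9 side -0.1 z -2.5 tilt 9.61 yaw 1.5308 F [-0.7 -8.7 -1.4] M [-1.29  0.01 -0.03] w 22.2 g 50 t 23.05
goal [546.9 238.3  37. ] xyz [ 0.0255 -0.      0.0191] twist [0.0003 0.0345 0.0006]
```

```bash
python3 -m inch '{"xyz":[[0.003,0,0.002],[0.006,0,0.004],[0.009,0,0.007],[0.012,0,0.009],[0.015,0,0.011],[0.018,0,0.013],[0.021,0,0.016],[0.025,0,0.019],[0.025,0,0.019],[0.025,0,0.019]],"twist":[[0,0.004,0],[0,0.008,0],[0,0.012,0],[0,0.016,0],[0,0.02,0],[0,0.025,0],[0,0.03,0],[0,0.0345,0],[0,0.0345,0],[0,0.0345,0]],"claw":[255,255,255,255,255,255,255,255,255,255]}' 60
python3 - <<'E'
from h import *
import plan
plan.now();plan.step(plan.A+20.2*plan.u+[0,0,-0.8],3.5)
c=cam('wrist');o=ctrl.get_obs();Rm=R.from_euler('xyz',o['eef_rot']).as_matrix();T=(cloud(c)-o['tcp_pos'])@Rm
m=(abs(T[...,1]-1)<4)&(T[...,2]<-50)&(T[...,2]>-75)&(T[...,0]>12)
for x in range(20,92,8):
    k=m&(abs(T[...,0]-x)<3)
    if k.sum()>5: print(x,'z',np.percentile(T[k][:,2],[5,50]).round(1))
k=m&(T[...,2]<-63.0);print('sleeve end x',np.percentile(T[k][:,0],99.8))
E
```

```text
clock: 24.05
tcp_pos: [546.8, 237.8, 36.9]
eef_rot: [-3.141, 0.114, 1.531]
wrist_force: [-0.9, -11.0, -2.1]
grip_width: 22.2
gripper_force: 60.0
tip rel A: along 19.7 side -0.1 z -1.7 tilt 6.54 yaw 1.5308 F [ -0.9 -11.   -2.1] M [-1.58  0.02  0.06] w 22.2 g 60 t 24.05
goal [547.  240.6  32.4] xyz [0.0165 0.0003 0.0208] twist [-0.      0.0337  0.0006]
20 z [-65.7 -64.7]
28 z [-65.6 -64.5]
36 z [-65.5 -64.5]
44 z [-65.4 -64.4]
52 z [-65.4 -64.3]
60 z [-65.2 -64.2]
68 z [-65.1 -64.1]
76 z [-67.2 -64.9]
84 z [-69.8 -67.3]
sleeve end x 89.92383376857165
```

```bash
python3 -m inch '{"xyz":[[0.002,0,0.003],[0.004,0,0.006],[0.006,0,0.009],[0.008,0,0.012],[0.01,0,0.015],[0.012,0,0.018],[0.014,0,0.021],[0.014,0,0.021],[0.014,0,0.021],[0.014,0,0.021]],"twist":[[0,0.005,0],[0,0.01,0],[0,0.015,0],[0,0.02,0],[0,0.025,0],[0,0.03,0],[0,0.034,0],[0,0.034,0],[0,0.034,0],[0,0.034,0]],"claw":[255,255,255,255,255,255,255,255,255,255]}' 60; python3 plan.py 19.7 0 -0.2 0
```

```text
clock: 25.1
tcp_pos: [546.9, 240.1, 32.3]
eef_rot: [-3.142, 0.061, 1.531]
wrist_force: [0.3, -10.2, -2.6]
grip_width: 21.9
gripper_force: 60.0
tip rel A: along 19.7 side -0.1 z -0.8 tilt 3.47 yaw 1.5308 F [  0.3 -10.2  -2.6] M [-1.64  0.03 -0.02] w 21.9 g 60 t 25.10
goal [547.1 243.1  26.9] xyz [0.0166 0.0002 0.026 ] twist [0.     0.0386 0.0007]
```

```bash
python3 -m inch '{"xyz":[[0.002,0,0.003],[0.004,0,0.006],[0.006,0,0.009],[0.008,0,0.012],[0.01,0,0.016],[0.012,0,0.019],[0.014,0,0.022],[0.0166,0,0.026],[0.0166,0,0.026],[0.0166,0,0.026]],"twist":[[0,0.005,0],[0,0.01,0],[0,0.015,0],[0,0.02,0],[0,0.025,0],[0,0.03,0],[0,0.034,0],[0,0.0386,0],[0,0.0386,0],[0,0.0386,0]],"claw":[255,255,255,255,255,255,255,255,255,255]}' 60
python3 - <<'E'
from h import *
import plan
plan.now()
c=cam('wrist');o=ctrl.get_obs();Rm=R.from_euler('xyz',o['eef_rot']).as_matrix();P=cloud(c);T=(P-o['tcp_pos'])@Rm
m=(abs(T[...,1]-1)<4)&(T[...,2]<-50)&(T[...,2]>-75)&(T[...,0]>12)
for x in range(20,92,8):
    k=m&(abs(T[...,0]-x)<3)
    if k.sum()>5: print(x,'z',np.percentile(T[k][:,2],[5,50]).round(1),'world z',np.percentile(P[k][:,2],[50,95]).round(1))
for x in range(20,72,10):
    k=(abs(T[...,0]-x)<3)&(abs(T[...,1]-1)<20)&(T[...,2]<-45)&(T[...,2]>-75)
    q=T[k];print(x,'side',q[:,1].min().round(1),q[:,1].max().round(1))
# sleeve end vs block face: profile along the axis just off pin (|y-1.7| 5..10)
k=(abs(T[...,1]-1.7)>5)&(abs(T[...,1]-1.7)<9)&(T[...,0]>60)&(T[...,0]<110)&(T[...,2]<-45)&(T[...,2]>-80)
q=T[k]
for x in range(64,100,2):
    s=q[abs(q[:,0]-x)<1];print(x,len(s),np.median(s[:,2]).round(1) if len(s) else '')
E
```

```text
clock: 26.1
tcp_pos: [547.0, 243.1, 26.8]
eef_rot: [-3.142, -0.0, 1.531]
wrist_force: [-0.1, -9.6, -2.5]
grip_width: 21.8
gripper_force: 60.0
tip rel A: along 19.7 side -0.2 z -0.3 tilt -0.01 yaw 1.5309 F [-0.1 -9.6 -2.5] M [-1.67 -0.01  0.04] w 21.8 g 60 t 26.10
20 z [-65.6 -64.7] world z [91.5 92.4]
28 z [-65.6 -64.6] world z [91.4 92.4]
36 z [-65.5 -64.5] world z [91.3 92.3]
44 z [-65.4 -64.4] world z [91.2 92.2]
52 z [-65.5 -64.2] world z [91.  92.3]
60 z [-65.1 -64.2] world z [91. 92.]
68 z [-65.2 -64.1] world z [90.9 92. ]
76 z [-67.6 -62.8] world z [89.6 94.4]
84 z [-68.2 -67.2] world z [94. 95.]
20 side -10.6 13.4
30 side -10.3 12.9
40 side -10.6 13.1
50 side -10.1 13.4
60 side -10.6 13.4
70 side -10.1 13.3
64 139 -62.0
66 142 -62.0
68 168 -62.1
70 141 -61.7
72 148 -61.2
74 149 -61.2
76 29 -60.0
78 236 -63.7
80 177 -67.1
82 187 -67.2
84 181 -67.2
86 189 -67.1
88 223 -68.1
90 208 -69.1
92 107 -69.1
94 3 -57.1
96 51 -55.8
98 50 -55.8
```

```bash
python3 -m inch '{"xyz":[[0.001,0,0],[0.003,0,0],[0.003,0,0],[0,0,0],[-0.003,0,0],[-0.006,0,0],[-0.009,0,0],[-0.012,0,0],[-0.015,0,0],[-0.017,0,0]],"twist":[[0,0.003,0],[0,0.0067,0],[0,0.0067,0],[0,0.0067,0],[0,0.0067,0],[0,0.0067,0],[0,0.0067,0],[0,0.0067,0],[0,0.0067,0],[0,0.0067,0]],"claw":[255,255,255,255,255,255,255,255,255,255]}' 60; python3 plan.py
```

```text
clock: 27.15
tcp_pos: [546.9, 240.2, 26.8]
eef_rot: [3.141, -0.011, 1.531]
wrist_force: [0.2, -8.6, -3.6]
grip_width: 21.8
gripper_force: 60.0
tip rel A: along 16.1 side -0.2 z 0.8 tilt -0.65 yaw 1.5310 F [ 0.2 -8.6 -3.6] M [-1.35 -0.08 -0.01] w 21.8 g 60 t 27.15
```

```bash
python3 -m inch '{"xyz":[[-0.003,0,0],[-0.006,0,0],[-0.009,0,0],[-0.012,0,0],[-0.015,0,0],[-0.017,0,0],[-0.017,0,0],[-0.017,0,0],[-0.017,0,0],[-0.017,0,0]],"twist":[[0,0,0],[0,0,0],[0,0,0],[0,0,0],[0,0,0],[0,0,0],[0,0,0],[0,0,0],[0,0,0],[0,0,0]],"claw":[255,255,255,255,255,255,255,255,255,255]}' 60
cat > gap.py <<'E'
from h import *
import plan
plan.now()
c=cam('wrist');o=ctrl.get_obs();Rm=R.from_euler('xyz',o['eef_rot']).as_matrix();P=cloud(c);T=(P-o['tcp_pos'])@Rm
k=(abs(T[...,1]-1.7)<3)&(T[...,0]>60)&(T[...,0]<110)&(T[...,2]<-45)&(T[...,2]>-80);q=T[k]
print([(x,np.median(q[abs(q[:,0]-x)<.5][:,2]).round(1)) for x in range(68,96) if (abs(q[:,0]-x)<.5).any()])
k=(abs(T[...,1]-1.5)<2)
w=[np.percentile(P[k&(abs(T[...,0]-x)<3)&(T[...,2]<-60)&(T[...,2]>-75)][:,2],50).round(2) for x in(20,30,40,50,60,68)];print('top z',w)
for i in range(3):
    c=vision.camera('wrist');plan.now()
E
python3 gap.py
```

```text
clock: 28.15
tcp_pos: [546.8, 237.2, 26.9]
eef_rot: [3.141, -0.012, 1.531]
wrist_force: [0.1, -5.5, -3.2]
grip_width: 21.6
gripper_force: 60.0
tip rel A: along 13.2 side -0.2 z 0.9 tilt -0.69 yaw 1.5310 F [ 0.1 -5.5 -3.2] M [-1.01 -0.08 -0.01] w 21.6 g 60 t 28.15
[(68, np.float64(-63.3)), (69, np.float64(-63.4)), (70, np.float64(-63.4)), (71, np.float64(-62.3)), (72, np.float64(-62.6)), (73, np.float64(-62.4)), (74, np.float64(-62.6)), (75, np.float64(-62.5)), (76, np.float64(-54.6)), (77, np.float64(-54.4)), (78, np.float64(-54.2)), (79, np.float64(-54.3)), (80, np.float64(-54.1)), (81, np.float64(-54.5)), (82, np.float64(-54.3)), (83, np.float64(-54.1)), (84, np.float64(-55.0)), (85, np.float64(-64.2)), (86, np.float64(-66.2)), (87, np.float64(-66.0)), (88, np.float64(-66.2)), (89, np.float64(-65.9)), (90, np.float64(-66.1)), (91, np.float64(-65.9)), (92, np.float64(-66.1)), (93, np.float64(-66.1)), (94, np.float64(-66.1)), (95, np.float64(-67.6))]
top z [np.float64(91.77), np.float64(91.66), np.float64(91.41), np.float64(91.39), np.float64(91.31), np.float64(91.14)]
tip rel A: along 13.1 side -0.2 z 0.9 tilt -0.69 yaw 1.5310 F [-0.1 -5.5 -3.2] M [-1.04 -0.   -0.05] w 21.9 g 60 t 28.25
tip rel A: along 13.2 side -0.2 z 0.9 tilt -0.69 yaw 1.5310 F [-0.7 -4.8 -3.6] M [-1.   -0.06  0.01] w 21.8 g 60 t 28.30
tip rel A: along 13.1 side -0.2 z 0.9 tilt -0.69 yaw 1.5310 F [ 0.2 -6.  -3.5] M [-1.   -0.07  0.02] w 22.2 g 60 t 28.35
```

Gap from sleeve end to block A is 9 mm, and the force fits 5 mm of compression, so the plain pin is already about 4 mm into bush B without side load. Letting it out the rest of the way.

```bash
python3 -m inch '{"xyz":[[-0.003,0,0],[-0.006,0,0],[-0.009,0,0],[-0.012,0,0],[-0.015,0,0],[-0.018,0,0],[-0.02,0,0],[-0.021,0,0],[-0.021,0,0],[-0.021,0,0]],"twist":[[0,0,0],[0,0,0],[0,0,0],[0,0,0],[0,0,0],[0,0,0],[0,0,0],[0,0,0],[0,0,0],[0,0,0]],"claw":[255,255,255,255,255,255,255,255,255,255]}' 60; python3 gap.py
```

```text
clock: 29.35
tcp_pos: [546.7, 233.6, 27.1]
eef_rot: [3.141, -0.013, 1.531]
wrist_force: [0.2, -1.9, -4.1]
grip_width: 21.8
gripper_force: 60.0
tip rel A: along 9.4 side -0.1 z 1.2 tilt -0.74 yaw 1.5310 F [ 0.2 -1.9 -4.1] M [-0.64 -0.03  0.09] w 21.8 g 60 t 29.35
[(68, np.float64(-63.2)), (69, np.float64(-63.4)), (70, np.float64(-63.1)), (71, np.float64(-62.3)), (72, np.float64(-62.4)), (73, np.float64(-62.2)), (74, np.float64(-62.5)), (75, np.float64(-62.1)), (76, np.float64(-54.7)), (77, np.float64(-54.1)), (78, np.float64(-54.2)), (79, np.float64(-54.2)), (80, np.float64(-54.2)), (81, np.float64(-54.2)), (82, np.float64(-54.1)), (83, np.float64(-53.8)), (84, np.float64(-53.9)), (85, np.float64(-53.7)), (86, np.float64(-53.7)), (87, np.float64(-53.8)), (88, np.float64(-58.9)), (89, np.float64(-65.6)), (90, np.float64(-65.6)), (91, np.float64(-65.5)), (92, np.float64(-65.7)), (93, np.float64(-65.7)), (94, np.float64(-65.9)), (95, np.float64(-65.8))]
top z [np.float64(91.88), np.float64(91.85), np.float64(91.62), np.float64(91.53), np.float64(91.3), np.float64(91.12)]
tip rel A: along 9.4 side -0.2 z 1.2 tilt -0.74 yaw 1.5311 F [-0.5 -3.7 -4. ] M [-0.62 -0.06 -0.04] w 22.0 g 60 t 29.45
tip rel A: along 9.4 side -0.2 z 1.1 tilt -0.74 yaw 1.5310 F [-0.7 -3.1 -3.2] M [-0.6  -0.08 -0.  ] w 21.7 g 60 t 29.50
tip rel A: along 9.4 side -0.1 z 1.2 tilt -0.74 yaw 1.5310 F [-0.4 -3.4 -4.1] M [-0.65 -0.01  0.03] w 21.6 g 60 t 29.55
```

```bash
python3 -m inch '{"xyz":[[-0.001,0,0],[-0.002,0,0],[-0.003,0,0],[-0.004,0,0],[-0.004,0,0],[-0.004,0,0],[-0.004,0,0],[-0.004,0,0],[-0.004,0,0],[-0.004,0,0]],"twist":[[0,0,0],[0,0,0],[0,0,0],[0,0,0],[0,0,0],[0,0,0],[0,0,0],[0,0,0],[0,0,0],[0,0,0]],"claw":[255,255,255,255,255,255,255,255,255,255]}' 60; python3 gap.py
```

```text
clock: 30.55
tcp_pos: [546.7, 233.1, 27.1]
eef_rot: [3.141, -0.014, 1.531]
wrist_force: [1.1, 5.3, -4.4]
grip_width: 22.0
gripper_force: 60.0
tip rel A: along 8.9 side -0.1 z 1.3 tilt -0.78 yaw 1.5310 F [ 1.1  5.3 -4.4] M [ 0.65 -0.14 -0.03] w 22.0 g 60 t 30.55
[(68, np.float64(-63.3)), (69, np.float64(-63.4)), (70, np.float64(-63.2)), (71, np.float64(-62.4)), (72, np.float64(-62.4)), (73, np.float64(-62.3)), (74, np.float64(-62.5)), (75, np.float64(-62.3)), (76, np.float64(-54.5)), (77, np.float64(-54.0)), (78, np.float64(-54.2)), (79, np.float64(-54.1)), (80, np.float64(-54.3)), (81, np.float64(-54.2)), (82, np.float64(-54.0)), (83, np.float64(-54.0)), (84, np.float64(-53.9)), (85, np.float64(-53.8)), (86, np.float64(-53.8)), (87, np.float64(-53.7)), (88, np.float64(-54.1)), (89, np.float64(-61.8)), (90, np.float64(-65.8)), (91, np.float64(-65.6)), (92, np.float64(-65.9)), (93, np.float64(-65.7)), (94, np.float64(-65.6)), (95, np.float64(-65.6))]
top z [np.float64(91.88), np.float64(91.76), np.float64(91.68), np.float64(91.59), np.float64(91.43), np.float64(91.31)]
tip rel A: along 8.9 side -0.2 z 1.3 tilt -0.78 yaw 1.5310 F [ 0.5  6.4 -4.8] M [ 0.7  -0.15 -0.01] w 21.9 g 60 t 30.65
tip rel A: along 8.9 side -0.2 z 1.3 tilt -0.78 yaw 1.5310 F [ 0.5  5.3 -4.5] M [ 0.67 -0.19 -0.03] w 22.0 g 60 t 30.70
tip rel A: along 8.9 side -0.1 z 1.3 tilt -0.77 yaw 1.5309 F [ 0.1  5.8 -5.4] M [ 0.63 -0.11 -0.01] w 21.9 g 60 t 30.75
```

The plain pin is now on the bottom of bush B: the force turned to +5.5 N and the gap is 13 mm. Easing off and opening part-way, so the fingers stay clear of the driven roller.

```bash
python3 -m inch '{"xyz":[[0.001,0,0],[0.002,0,0],[0.002,0,0],[0.002,0,0],[0.002,0,0],[0.002,0,0],[0.002,0,0],[0.002,0,0],[0.002,0,0],[0.002,0,0]],"twist":[[0,0,0],[0,0,0],[0,0,0],[0,0,0],[0,0,0],[0,0,0],[0,0,0],[0,0,0],[0,0,0],[0,0,0]],"claw":[255,255,255,180,160,140,140,140,140,140]}' 30; python3 gap.py
```

```text
clock: 31.75
tcp_pos: [546.7, 233.1, 27.0]
eef_rot: [3.141, -0.013, 1.531]
wrist_force: [-0.5, -0.1, -0.1]
grip_width: 39.7
gripper_force: 0.0
tip rel A: along 8.9 side -0.1 z 1.2 tilt -0.74 yaw 1.5310 F [-0.5 -0.1 -0.1] M [-0.05 -0.03  0.04] w 39.7 g 0 t 31.75
[(68, np.float64(-63.3)), (69, np.float64(-63.3)), (70, np.float64(-63.1)), (71, np.float64(-62.1)), (72, np.float64(-62.1)), (73, np.float64(-62.3)), (74, np.float64(-62.3)), (75, np.float64(-62.3)), (76, np.float64(-61.5)), (77, np.float64(-54.3)), (78, np.float64(-54.2)), (79, np.float64(-54.0)), (80, np.float64(-53.9)), (81, np.float64(-53.7)), (82, np.float64(-53.9)), (83, np.float64(-53.7)), (84, np.float64(-53.9)), (85, np.float64(-53.7)), (86, np.float64(-53.6)), (87, np.float64(-53.9)), (88, np.float64(-54.1)), (89, np.float64(-61.7)), (90, np.float64(-65.8)), (91, np.float64(-65.9)), (92, np.float64(-65.8)), (93, np.float64(-65.8)), (94, np.float64(-65.6)), (95, np.float64(-65.7))]
top z [np.float64(91.78), np.float64(91.6), np.float64(91.57), np.float64(91.47), np.float64(91.24), np.float64(91.19)]
tip rel A: along 9.0 side -0.1 z 1.2 tilt -0.74 yaw 1.5310 F [-0.1 -0.5  0. ] M [-0.06  0.01 -0.03] w 39.4 g 0 t 31.85
tip rel A: along 9.0 side -0.1 z 1.2 tilt -0.74 yaw 1.5310 F [0.6 0.7 0.4] M [-0.03 -0.07  0.  ] w 39.7 g 0 t 31.90
tip rel A: along 9.0 side -0.1 z 1.2 tilt -0.74 yaw 1.5310 F [0.1 0.2 1.2] M [-0.03 -0.09 -0.04] w 39.7 g 0 t 31.95
```

```bash
python3 -m inch '{"xyz":[[0,0,-0.03],[0,0,-0.1],[0,0,-0.2],[0,0,-0.35],[0,0,-0.55],[0,0,-0.75],[-0.05,0,-0.9],[-0.1,0,-0.95],[-0.1,0,-0.95],[-0.1,0,-0.95]],"twist":[[0,0,0],[0,0,0],[0,0,0],[0,0,0],[0,0,0],[0,0,0],[0,0,0],[0,0,0],[0,0,0],[0,0,0]],"claw":[140,140,140,140,140,140,80,0,0,0]}' 30
python3 - <<'E'
from h import *
import plan
c=cam('wrist');o=ctrl.get_obs();plan.now(o);P=cloud(c)-plan.A;n=np.array([plan.u[1],-plan.u[0],0])
a=P@plan.u;s=P@n;z=P[...,2]+80
def ed(side,zmin,zmax,lo,hi):
    k=(abs(s-side)<4)&(z>zmin)&(z<zmax)&(a>lo)&(a<hi);return np.percentile(a[k],[0.5,99.5]).round(1) if k.sum()>9 else None
print('sleeve',ed(0,88.5,97,-168,-5))
k=(abs(abs(s)-12)<5)&(z>91)&(z<97)
for lo,hi in((-176,-150),(-5,12)):
    kk=k&(a>lo)&(a<hi);print('block',kk.sum(),np.percentile(a[kk],[0.5,99.5]).round(1) if kk.sum()>5 else '')
for x in (-150,-120,-90,-60,-30,-18,-8,-4):
    k=(abs(a-x)<3)&(abs(s)<16)&(z>76)&(z<97)
    if k.sum()>5:print(x,'mid side',((s[k].min()+s[k].max())/2).round(1),'w',(s[k].max()-s[k].min()).round(1),'top',np.percentile(z[k],97).round(1))
k=(abs(s)<2)
prof=[(x,np.median(z[k&(abs(a-x)<.6)]).round(0)) for x in list(range(-172,-150))+list(range(-22,4)) if (k&(abs(a-x)<.6)).any()];print([(x,float(v)) for x,v in prof])
E
```

```text
clock: 32.95
tcp_pos: [545.1, 210.4, 215.4]
eef_rot: [-3.14, -0.013, 1.53]
wrist_force: [-0.2, -0.2, -0.9]
grip_width: 69.8
gripper_force: 0.0
tip rel A: along -13.5 side -0.6 z 189.1 tilt -0.71 yaw 1.5308 F [-0.7  0.2 -0. ] M [-0.06 -0.07  0.02] w 73.9 g 0 t 33.00
sleeve [-167.3  -14. ]
block 304 [-175.9 -154.2]
block 434 [-0.3 11.9]
-150 mid side -0.1 w 22.8 top 93.7
-120 mid side 0.3 w 23.3 top 93.2
-90 mid side 0.1 w 22.7 top 92.7
-60 mid side -0.6 w 23.2 top 92.7
-30 mid side -0.2 w 23.6 top 92.2
-18 mid side -0.3 w 23.4 top 91.5
-8 mid side -0.4 w 6.0 top 83.6
-4 mid side -0.4 w 6.0 top 83.9
[(-172, 94.0), (-171, 94.0), (-170, 94.0), (-169, 94.0), (-168, 94.0), (-167, 94.0), (-166, 94.0), (-165, 94.0), (-164, 92.0), (-163, 92.0), (-162, 92.0), (-161, 92.0), (-160, 92.0), (-159, 93.0), (-158, 93.0), (-157, 93.0), (-156, 93.0), (-155, 93.0), (-154, 93.0), (-153, 94.0), (-152, 93.0), (-151, 93.0), (-22, 91.0), (-21, 91.0), (-20, 91.0), (-19, 91.0), (-18, 91.0), (-17, 90.0), (-16, 90.0), (-15, 90.0), (-14, 90.0), (-13, 89.0), (-12, 82.0), (-11, 82.0), (-10, 82.0), (-9, 83.0), (-8, 82.0), (-7, 82.0), (-6, 83.0), (-5, 82.0), (-4, 82.0), (-3, 82.0), (-2, 82.0), (-1, 83.0), (0, 89.0), (1, 94.0), (2, 94.0), (3, 94.0)]
```

```bash
python3 -m inch '{"xyz":[[0.03,-0.03,0],[0.06,-0.1,0],[0.06,-0.15,0],[0.06,-0.15,0],[0.06,-0.15,0],[0.06,-0.15,0],[0.06,-0.15,0],[0.06,-0.15,0],[0.06,-0.15,0],[0.06,-0.15,0]],"twist":[[0,0.008,0],[0,0.008,0],[0,0.008,0],[0,0.008,0],[0,0.008,0],[0,0.008,0],[0,0.008,0],[0,0.008,0],[0,0.008,0],[0,0.008,0]],"claw":[0,0,0,0,0,0,0,0,0,0]}' 30
python3 - <<'E'
from h import *
import plan
for nm in ('wrist','wrist'):
    c=cam(nm);o=ctrl.get_obs();plan.now(o);P=cloud(c)-plan.A;n=np.array([plan.u[1],-plan.u[0],0])
    a=P@plan.u;s=P@n;z=P[...,2]+80
    for off in(0,66.5):
        r=[]
        for x in range(-155,-20,15):
            k=(abs(a-x)<4)&(abs(s-off)<14)&(z>76)&(z<98)
            if k.sum()>15:
                q=np.stack([s[k],z[k]],1);t=q[:,1]>np.percentile(q[:,1],50);r.append((x,float(np.median(q[abs(q[:,0]-off)<3][:,1]).round(1)),float(((q[:,0].min()+q[:,0].max())/2).round(1))))
        print('off',off,r)
    k=(abs(s)<3)&(z>88)&(z<97)&(a>-162)&(a<-5);print('sleeve end A',np.percentile(a[k],99.7))
    k=(abs(s)<12)&(z>88)&(a>-3)&(a<9);print('face A',np.percentile(a[k],0.5))
    g=c['pixels'].astype(int).sum(-1)/3
    # B end brightness/depth profile along axis
    k=abs(s)<2.5
    print([(x,int(np.mean(g[k&(abs(a-x)<.7)&(z>70)]))) for x in range(-176,-152) if (k&(abs(a-x)<.7)&(z>70)).any()])
E
```

```text
clock: 34.0
tcp_pos: [516.2, 223.8, 216.8]
eef_rot: [3.141, -0.025, 1.531]
wrist_force: [0.2, -0.1, 0.2]
grip_width: 88.2
gripper_force: 0.0
tip rel A: along -2.3 side -30.2 z 192.2 tilt -1.46 yaw 1.5309 F [-0.8 -0.3  0.4] M [-0.02 -0.07  0.  ] w 87.7 g 0 t 34.05
off 0 [(-155, 92.8, -0.3), (-140, 92.5, -0.7), (-125, 92.6, -0.1), (-110, 92.2, -0.5), (-95, 91.9, -0.3), (-80, 91.9, -0.7), (-65, 91.6, -0.1), (-50, 91.6, -0.2), (-35, 91.3, -0.6)]
off 66.5 [(-155, nan, 59.7), (-140, 91.8, 67.2), (-125, 91.7, 67.1), (-110, 91.5, 66.9), (-95, 91.6, 67.0), (-80, 91.7, 66.7), (-65, 91.8, 66.7), (-50, 91.8, 66.7), (-35, 91.4, 66.5)]
sleeve end A -13.512422352024942
face A -0.22736366425023238
[(-176, 106), (-175, 104), (-174, 127), (-173, 206), (-172, 219), (-171, 216), (-170, 215), (-169, 215), (-168, 216), (-167, 216), (-166, 218), (-165, 193), (-164, 138), (-163, 139), (-162, 157), (-161, 168), (-160, 171), (-159, 168), (-158, 109), (-157, 67), (-156, 37), (-155, 42), (-154, 44), (-153, 44)]
tip rel A: along -2.3 side -30.2 z 192.2 tilt -1.46 yaw 1.5309 F [0.1 0.5 0.4] M [-0.   -0.11 -0.01] w 87.9 g 0 t 34.10
off 0 [(-155, 92.9, -0.2), (-140, 92.9, -0.7), (-125, 92.5, -0.0), (-110, 92.2, -0.6), (-95, 92.2, -0.3), (-80, 91.9, -0.7), (-65, 91.7, -0.3), (-50, 91.6, -0.1), (-35, 91.2, -0.6)]
off 66.5 [(-155, nan, 59.6), (-140, 91.5, 67.0), (-125, 91.7, 67.1), (-110, 91.7, 67.4), (-95, 91.8, 67.2), (-80, 91.6, 66.8), (-65, 92.0, 66.8), (-50, 91.6, 66.9), (-35, 91.4, 66.6)]
sleeve end A -13.432239284965917
face A -0.25635315136059916
[(-176, 105), (-175, 102), (-174, 135), (-173, 216), (-172, 218), (-171, 216), (-170, 216), (-169, 216), (-168, 215), (-167, 216), (-166, 219), (-165, 203), (-164, 138), (-163, 121), (-162, 162), (-161, 166), (-160, 172), (-159, 173), (-158, 131), (-157, 69), (-156, 36), (-155, 42), (-154, 44), (-153, 44)]
  return _methods._mean(a, axis=axis, dtype=dtype,
  ret = ret.dtype.type(ret / rcount)
```

```bash
python3 -c "
from bench import ctrl
print(ctrl.close_job())"
```

```text
the job is handed in; nothing more can be done
None
```

The idler roller is back in the polisher and the job is handed in: the camera puts the sleeve about 13 mm from one block and 1 mm from the other, which matches both pins fully home, though it sits about 2 mm higher at the plain-pin end; the wrist sensor read at most 11 N against the machine, it took about 34 s, and the gripper is clear.

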